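# Set the corner-rounder knife to its honing angle on the oilstone

### The arm

A 7-joint arm with a two-finger parallel gripper is mounted at the origin on the work surface. World frame = base frame: x ahead of the robot, y to its left, z up, the work surface at z = 0. Lengths are in m, angles in rad, forces in N, time in s.
With the tool pointing down it reaches from about 0.4 to 0.85 m from the base axis. Payload 4.5 kg.
Tool frame: the origin (TCP) lies midway between the tips of the shut fingers; the grasp point (between the pads) lies 19 mm behind it; z points along the fingers, y is the direction in which the jaws open and shut (so a half turn about z gives the same grasp; the last joint's range is limited). The gripper opens to 85 mm and grips with 20 to 120 N. Pads are 22 mm wide; open, the fingers measure 114 mm over their backs; the gripper's body (76 mm by 85 mm) begins 54 mm behind the grasp point. The pads swing forward as they close: fully open they stand 13 mm farther back than shut.
Start: joints at [1.264, 0.689, -0.195, 1.565, 0.157, 0.902, -0.215], TCP at [0.209, -0.589, 0.231] pointing down, gripper open.
Joint ranges: [-3.01, 3.01], [-0.46, 2.08], [-1.47, 1.51], [0.13, 2.56], [-1, 4.14], [0.04, 2.09], [-2.66, 2.66]. Speed limits (rad/s): [2.57, 2.57, 3.14, 3.14, 3.14, 3.14, 3.14].

### API

Orientations are given as [roll, pitch, yaw] about the fixed x, y, z axes, in that order (R = Rz(yaw) Ry(pitch) Rx(roll)).
In Python, from cell import get_state, get_image, r, models gives the robot as it stands.
- The arm moves only by the tool send_rows, never from a script. Its arguments are lists of equal length, an entry for each row: "rot": the turn, a rotation vector about the tool's x, y, z scaled (see below), a list of three; "xyz": the shift along the tool's x, y, z scaled (see below), a list of three; "gripper": the finger opening in mm, from 0 to 85.4. A call has 1 to 12 rows; each row is the pose to reach, as a shift and turn from the pose commanded when the call began, along the tool's axes at that moment; what a row does not reach only later rows make up. The controller multiplies each number of a shift by 0.3 m and each number of a turn by 1.5 rad. A row lasts 1/10 s, in which the tool goes at most 50 mm and 8.59 degrees, less where a joint would pass 70% of its speed; a pose out of reach is approached as far as the arm can. A call with a number of a shift or a turn outside -1 to 1 is refused whole. A call with a gripper value outside its range is refused whole. The fingers move at their own pace and stop on an object; "grip_force" is the grip in N (left out, the last holds). Time passes only in rows, so rows that repeat a pose let the fingers close. It gives the time, the measured TCP pose, the force and the opening at its end, in the units of the state.
- get_state(): the state, without advancing time (a new reading comes with each control period).
- get_image(name): name is "side" or "top" or "wrist"; returns a dict with "frame" (384x512x3 uint8, red, green, blue), "z_map" (384x512 float32, m along the optical axis (not along the pixel's ray), 0 where there is no reading), "fx", "fy", "cx", "cy" (pixels), "R" (3x3) and "t" (3): a world point X has camera coordinates R X + t. Camera axes: x right, y down, z forward; pixel columns grow to the right and rows downward; lengths in m; the calibration is good to about 2 mm. The wrist camera is an equidistant fisheye: a pixel r from the principal point sees the ray r / f radians off the axis. A picture is of the moment at which its call begins.
- r.close_job(): hands the job in, once; it reports no verdict.
Trained networks look in the newest picture that a camera, given by its name, has taken for a name from the list of things; names that differ only in an ending like _2 or _b are one class to them, and where a whole thing is asked for, a point or a joint stands for the part that bears it (a point fixed in the world has none). Each returns a list of dicts, best first, with "conf" (0 to 1); they miss things now and then, are a little off and sometimes report something else, mostly with a low value. They report only what shows in the picture. A call takes as long as a camera call. They do not tell look-alikes from the thing itself.
- models.outline_of(query, camera): "mask" (384x512 bool, what is visible of it) and "at" ([row, column] in pixels, amid what is visible of it).
The state is a dict: "time_s": time; "joint_pos": joint angles; "dq": joint speeds; "tau": joint torques, N m; "tool_pos": TCP position; "ee_rot": TCP orientation; "wrist_force": force on the tool from outside, world axes, zero at the start; "ft_torque": the same for the moment, N m; "grip_width": finger opening in m.
Only numpy, scipy, OpenCV 4.12 (cv2) and the standard library are available. Lean on these libraries where they do the work, as an engineer would, in place of code of your own. Each camera call takes 0.05 s, during which the arm holds its last target.

### The job

Put the one oilstone that fills the recess of the wooden stone base into it, seated flat, and let go of it. Then take the honing holder by its upright grip, lay its knife flat on the stone with the edge square across it, and rock the holder up on the knife's edge until the swinging pointer of its dial settles on the brass index mark; finish while still holding it like that, pointer on the mark and the edge resting on the stone under light pressure (less than 25 N). Leave the other two stones, the clamps and the slate weight with its bone folder where they lie.

Things in the scene. Friction and masses are not known exactly. Their poses are not given: they have to be found in the camera images.
- recess (a point): Stone base: a fixed maple block 75 x 155 mm, 22 mm high, long along its y, with a rectangular recess 47 mm (x) x 127 mm (y), 9 mm deep. This point is the centre of the recess floor, 13 mm above the desk; z up. The rim is open for 64 mm in the middle of both long sides (finger notches down to the recess floor level).
- stone_mid_mid (a point): The oilstone that fills the recess: loose grey block 40 mm (x) x 120 mm (long, y) x 25 mm high, about 0.27 kg, its top worn hollow along its length (22.5 mm high at the middle of its length, sloping up to 25 mm at the ends). This point is its centre, 12 mm above its underside; z up.
- stone_short_mid (a point): A look-alike oilstone 40 x 95 x 25 mm (long along y), too short for the recess; point at its centre, 12 mm above its underside.
- stone_long_mid (a point): A look-alike oilstone 40 x 145 x 25 mm (long along y), too long for the recess; point at its centre, 12 mm above its underside.
- holder_grip (a point): Honing holder, loose, 0.45 kg, standing on its flat sole (44 mm along x, 56 mm along y). This point: axis of its upright wooden grip, 28 mm (x) by 26 mm (y), 92 mm above the sole; the grip's top is at 112 mm. x: the way the dial faces (dial 18 to 35 mm ahead of this point, its top 4 mm above it), y: away from the knife's edge, z: up the grip. CoM 13 mm ahead, 57 below.
- knife_edge (a point): Middle of the knife's cutting edge, same axes as the holder, at +8, -60, -92 mm from holder_grip. The flat knife, 34 mm wide (x), 4 mm thick, sticks out of the holder towards -y, its underside flush with the sole. Turning the holder about its +x lifts its +y end and rocks it up on this edge.
- pointer (a joint): Swinging pointer of the holder's round dial (80 mm across), rad: a damped pendulum whose needle stays upright, so at rest it reads how far the holder is rocked up on the knife's edge; 0 with the sole level, growing as the end away from the edge is lifted. Settles in about half a second.
- index (a joint): Angle of the brass index mark on the dial's rim, rad, same zero and sense as the pointer; already set somewhere between 0.26 and 0.49 and locked there.
- pointer_tip (a point): Tip of the pointer, 32 mm from the dial's centre; its z runs along the pointer.
- index_tip (a point): Point of the index mark, 32 mm from the dial's centre; its z runs along the mark's radius.
- clamp_a: Chrome bulldog clamp, loose, about 58 x 60 x 26 mm, origin under its middle; a bystander.
- clamp_b: The second chrome bulldog clamp, same size; a bystander.
- slate: Square slate weight 95 x 95 x 22 mm, loose, origin under its middle; a bystander.
- folder: Bone folder with turned boxwood handle, 150 mm long, 22 mm high, lying on the slate weight; a bystander.
Not all that is in view belongs to the job. Several things look just like the part that bears recess: the one meant starts nearest to the robot's base.

How it is judged:
By the outcome, as a careful person would: the job done as asked, in the order asked, and still so for the second after the job is handed in, while the arm keeps its last pose, push and grip.
It also fails if it takes over 61 s, if anything falls off the work surface, if the arm or the gripper's body presses on something with over 40 N, if the wrist force passes 120 N, or if a joint passes its speed limit or range.

## Working session

There is one attempt and no reset: what is moved stays moved. The work goes in short steps, Python scripts to look and compute and a tool call to move; the robot and the scene stay as the last step left them, time stands still between calls to the robot, and variables do not carry over. Pictures are saved under pics/ and viewed, and the job is handed in when it is done.

Besides the shell and the picture viewer there is one more tool, called after "Emit:" as name(argument=value, ...), one argument or row to a line, values as JSON. send_rows: Moves the arm, as the interface text tells. Shifts and turns lie within -1 to 1; 1 stands for 0.3 m of shift or 1.5 rad of turn. Its arguments: {"type":"object","properties":{"rot":{"type":"array"},"xyz":{"type":"array"},"gripper":{"type":"array"},"grip_force":{"type":"number"}},"required":["rot","xyz","gripper"]}

```bash
ls; mkdir -p pics
cat > h.py <<'E'
import numpy as np, cv2
from cell import get_state, get_image, r, models
from scipy.spatial.transform import Rotation as Ro
def save(im,name,box=None,scale=1):
    f=im["frame"][:,:,::-1]
    if box: f=f[box[0]:box[1],box[2]:box[3]]
    f=cv2.resize(f,None,fx=scale,fy=scale,interpolation=cv2.INTER_CUBIC)
    cv2.imwrite("pics/"+name,f)
def cloud(im):
    z=im["z_map"].astype(float); h,w=z.shape
    u,v=np.meshgrid(np.arange(w),np.arange(h))
    P=np.stack([(u-im["cx"])/im["fx"]*z,(v-im["cy"])/im["fy"]*z,z],-1)
    W=(P-im["t"])@im["R"]
    W[z==0]=np.nan
    return W
E
python3 - <<'E'
from h import *
s=get_state();print(s)
for n in ("top","side","wrist"):
    im=get_image(n); np.savez("/tmp/%s0.npz"%n,**im); save(im,n+"0.png",scale=1.5); print(n,im["fx"],im["cx"],im["cy"],-im["R"].T@im["t"])
E
```

```text
pics
{'time_s': 0.0, 'joint_pos': array([ 1.26378068,  0.68999704, -0.19453557,  1.56636692,  0.1572442 ,
        0.90248958, -0.21509599]), 'dq': array([-6.01907425e-04, -1.29594934e-03, -5.88058421e-05, -1.32171996e-03,
        2.12592013e-03, -1.19102233e-03,  1.50457312e-03]), 'tau': array([-5.36963421e-05, -5.39603770e+01, -1.26626529e+00, -1.58541656e+01,
        9.11380746e-03,  9.56667558e-03, -1.11589134e-05]), 'tool_pos': array([ 0.2086651 , -0.58843509,  0.23047033]), 'ee_rot': array([-3.13971963e+00,  7.76691085e-05,  3.40888993e-01]), 'wrist_force': array([ 0.03170029, -0.33505684, -0.40224184]), 'ft_torque': array([ 0.01158539, -0.00102461, -0.0173873 ]), 'grip_width': 0.08548111958333764}
top 383.65411548587537 256.89205516740776 191.5407669503567 [ 0.51293872 -0.04845607  1.13444953]
side 372.3994941376359 250.7037160803741 193.58948467890767 [0.22699324 0.36438043 0.78195717]
wrist 297.3186396354542 250.63718792556872 194.38249903786735 [ 0.27916929 -0.56335873  0.37273332]
```

View pics/top0.png

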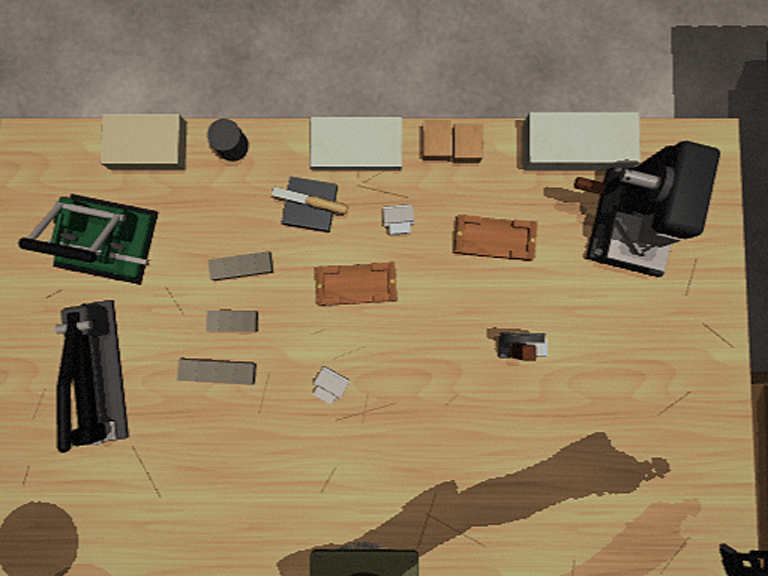

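View pics/side0.png

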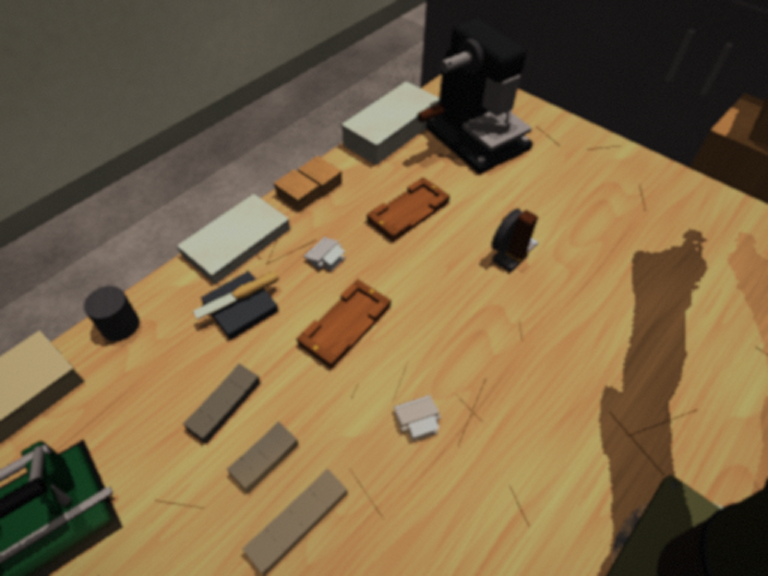

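View pics/wrist0.png

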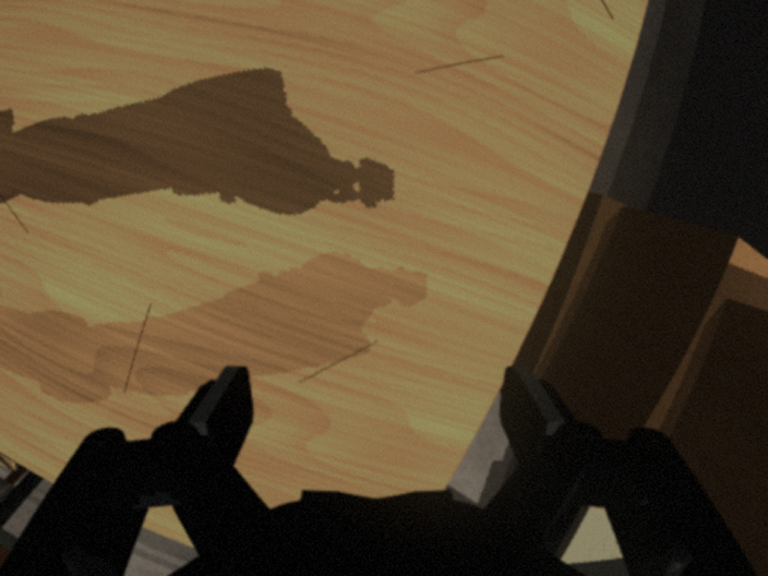

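The top view (1.5x scale) shows three stones at (241,265), (232,321) and (217,371), two bases at (356,284) and (495,237), and the holder at (523,346). The near base looks to be (356,284). Next I measure them all.

```bash
cat > m.py <<'E'
from h import *
im=get_image("top"); W=cloud(im)
np.savez("/tmp/top0.npz",**im)
print("table z", np.nanmedian(W[200:260,200:300,2]))
def rect(mask,zlo,zhi):
    P=W[mask]; P=P[(P[:,2]>zlo)&(P[:,2]<zhi)]
    rr=cv2.minAreaRect((P[:,:2]*1000).astype(np.float32))
    return np.round(rr[0],1),np.round(rr[1],1),round(rr[2],1),len(P),np.round(np.percentile(P[:,2],[5,50,95]),4)
for q in ("stone_mid_mid","recess","holder_grip","clamp_a","slate"):
    for d in models.outline_of(q,"top"):
        try: print(q,round(d["conf"],2),np.round(d["at"]),rect(d["mask"],0.008,0.2))
        except Exception as e: print(q,d["conf"],d["at"],e)
save(im,"topc.png",(120,290,100,400),2.6)
E
python3 m.py
```

```text
table z 0.0002528601382894265
stone_mid_mid 0.84 [175. 160.] (array([646. , 246.2]), array([ 40.8, 120.4]), 8.1, 594, array([0.0176, 0.0234, 0.0272]))
recess 0.84 [156. 330.] (array([ 702.7, -253.2]), array([155.9,  75.4]), 84.9, 1344, array([0.0104, 0.0149, 0.0244]))
recess 0.68 [186. 239.] (array([611.2,  20. ]), array([ 75.4, 154.8]), 3.8, 1356, array([0.0103, 0.0146, 0.0242]))
holder_grip 0.74 [231. 346.] (array([ 490., -297.]), array([49.2, 90.5]), 0.1, 450, array([0.0116, 0.0871, 0.1128]))
clamp_a 0.85 [256. 216.] (array([412.8,  70.2]), array([57.6, 56.8]), 60.8, 362, array([0.0139, 0.0214, 0.0272]))
clamp_a 0.6 [146. 265.] (array([738.9, -63.3]), array([56.7, 57.6]), 5.7, 332, array([0.0142, 0.0221, 0.0275]))
slate 0.74 [139. 203.] (array([769. , 112.9]), array([95.9, 95.5]), 80.5, 839, array([0.0182, 0.0224, 0.026 ]))
```

```bash
cat > m2.py <<'E'
from h import *
im=dict(np.load("/tmp/top0.npz")); W=cloud(im)
m=(W[:,:,2]>0.008)&(W[:,:,2]<0.04)
n,l,st,c=cv2.connectedComponentsWithStats(m.astype(np.uint8))
for i in range(1,n):
    if 200<st[i,4]<3000:
        P=W[l==i]; rr=cv2.minAreaRect((P[:,:2]*1000).astype(np.float32))
        print(np.round(c[i]),np.round(rr[0],1),np.round(rr[1],1),round(rr[2],1),np.round(np.nanmax(P[:,2]),4))
E
python3 m2.py
```

```text
[107. 104.] [855.5 418. ] [ 83.2 177.6] 33.2 0.0395
[237.  95.] [889.7  21.3] [180.  101.2] 89.9 0.0388
[381. 108.] [ 850.  -401.4] [233.4  90.2] 65.1 0.04
[301.  94.] [ 891.9 -168.3] [112.2  74.8] 89.8 0.0399
[204. 135.] [769.9 117.9] [134.7  95.6] 80.7 0.0399
[408. 153.] [ 721.6 -523. ] [150.4 162.5] 75.2 0.0395
[265. 145.] [738.9 -63.3] [56.7 57.6] 5.7 0.0294
[ 81. 167.] [696.9 514.8] [184.1 133.1] 80.6 0.0399
[ 56. 155.] [713.5 557.8] [77.8 69.7] 78.0 0.0398
[330. 158.] [ 702.8 -253.2] [155.9  75.7] 84.9 0.029
[159. 177.] [646.  246.2] [ 40.9 120.4] 8.1 0.0297
[237. 189.] [611.2  20. ] [ 75.4 154.8] 3.8 0.0274
[ 72. 250.] [443.5 501.1] [270.   52.4] 9.9 0.0398
[154. 214.] [538.3 261. ] [37.9 96.3] 0.2 0.0329
[144. 247.] [440.3 288.4] [146.5  40.4] 87.1 0.0301
[219. 257.] [412.5  69.7] [58.9 56.9] 61.2 0.0321
[242. 375.] [82.5  2.4] [204.5  46.7] 89.8 0.028
```

View pics/topc.png

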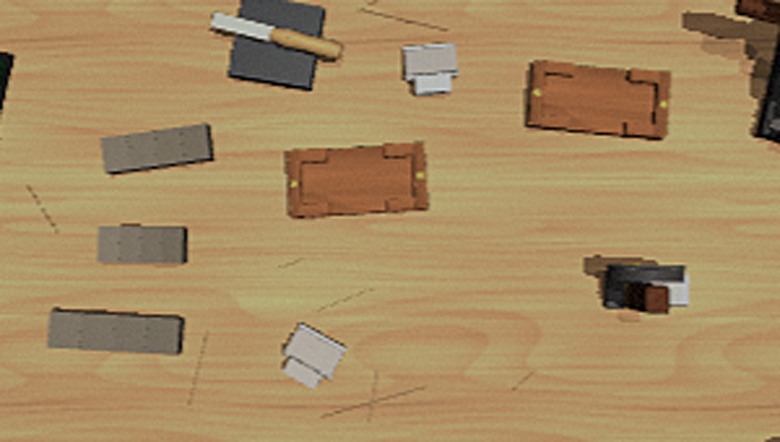

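Candidates, top view in the 1.5x image:
- **Stones:** (241,265) is 120 mm long, (232,321) is 96 mm and (217,371) is 146 mm. I choose the 120 mm one.
- **Bases:** (356,284) is 0.61 m from the robot and (495,237) is 0.75 m. I choose the nearer one.

The crop confirms both choices. Next I work out the moves.

```bash
cat > go.py <<'E'
from h import *
import sys
def delta(pos,yaw,tiltx=0.0,frm=None):
    s=get_state(); p0=s["tool_pos"]; R0=Ro.from_euler("xyz",s["ee_rot"])
    R1=Ro.from_euler("z",yaw)*Ro.from_euler("x",np.pi)
    if tiltx: R1=Ro.from_euler("z",yaw)*Ro.from_euler("x",tiltx)*Ro.from_euler("x",np.pi)
    dx=R0.inv().apply(np.array(pos)-p0)/0.3; dr=(R0.inv()*R1).as_rotvec()/1.5
    print("t",s["time_s"],"xyz",np.round(dx,4).tolist(),"rot",np.round(dr,4).tolist(), "norm rows",np.linalg.norm(dx)*.3/.05,np.degrees(np.linalg.norm(dr)*1.5)/8.59)
if __name__=="__main__":
    a=[float(x) for x in sys.argv[1:]]; delta(a[:3],*a[3:])
E
python3 go.py .43 -.33 .25 0.8; python3 go.py .43 -.30 .25 1.0
```

```text
t 0.45 xyz [0.9832, -0.5673, -0.0625] rot [-0.0001, -0.0, -0.3061] norm rows 6.821040869988953 3.0626419056465335
t 0.45 xyz [1.0166, -0.6616, -0.0625] rot [-0.0001, -0.0, -0.4394] norm rows 7.28716194396694 4.396653038095183
```

Emit:
send_rows(
  xyz=[
    [0.98, -0.57, -0.06],
    [0.98, -0.57, -0.06],
    [0.98, -0.57, -0.06],
    [0.98, -0.57, -0.06],
    [0.98, -0.57, -0.06],
    [0.98, -0.57, -0.06],
    [0.98, -0.57, -0.06],
    [0.98, -0.57, -0.06],
    [0.98, -0.57, -0.06],
  ],
  rot=[
    [0, 0, -0.31],
    [0, 0, -0.31],
    [0, 0, -0.31],
    [0, 0, -0.31],
    [0, 0, -0.31],
    [0, 0, -0.31],
    [0, 0, -0.31],
    [0, 0, -0.31],
    [0, 0, -0.31],
  ],
  gripper=[85, 85, 85, 85, 85, 85, 85, 85, 85],
  grip_force=60,
)

```text
time_s: 1.35
tool_pos: [0.4296, -0.3288, 0.2495]
ee_rot: [3.141, 0.0, 0.809]
wrist_force: [0.1, -0.9, -0.4]
grip_width: 0.085
```

```bash
python3 go.py .55 0.0 .25 1.5;python3 -c "
from h import *
print(get_state()['joint_pos'],get_state()['tool_pos'],get_state()['ee_rot'])
im=get_image('wrist');save(im,'w1.png',scale=1.4)"
```

```text
t 1.35 xyz [1.07, -0.4665, -0.002] rot [0.0002, 0.0002, -0.4609] norm rows 7.003285336978961 4.611403552414501
[ 0.76205966  0.56382752 -0.3128764   1.79487484  0.22769232  0.81780124
 -0.42408169] [ 0.4295867  -0.32880905  0.24948776] [3.14117575e+00 1.04874962e-04 8.08641042e-01]
```

View pics/w1.png

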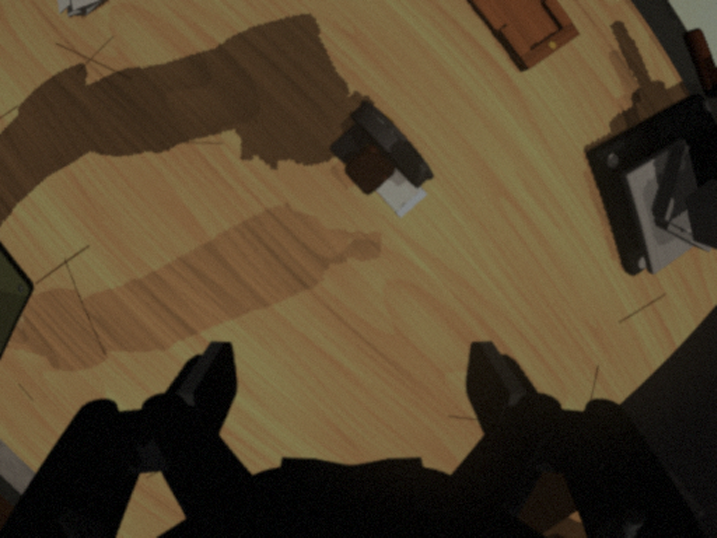

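```bash
python3 go.py .53 -0.06 .25 1.5
```

```text
t 1.4 xyz [0.8843, -0.3796, -0.0034] rot [-0.0002, 0.0007, -0.463] norm rows 5.774040988847143 4.632401027225636
```

The wrist view shows the holder at about (375,165) with its knife pointing to the right and the grip clear in front of the dial. I move on to the stone.

Emit:
send_rows(
  xyz=[
    [0.88, -0.38, 0],
    [0.88, -0.38, 0],
    [0.88, -0.38, 0],
    [0.88, -0.38, 0],
    [0.88, -0.38, 0],
    [0.88, -0.38, 0],
    [0.88, -0.38, 0],
    [0.88, -0.38, 0],
  ],
  rot=[
    [0, 0, -0.46],
    [0, 0, -0.46],
    [0, 0, -0.46],
    [0, 0, -0.46],
    [0, 0, -0.46],
    [0, 0, -0.46],
    [0, 0, -0.46],
    [0, 0, -0.46],
  ],
  gripper=[85, 85, 85, 85, 85, 85, 85, 85],
)

```text
time_s: 2.2
tool_pos: [0.5292, -0.0616, 0.249]
ee_rot: [-3.141, 0.001, 1.495]
wrist_force: [-0.7, -1.1, 0.4]
grip_width: 0.0847
```

```bash
python3 go.py .646 0.200 .2 1.712; python3 go.py .62 0.1 .2 1.6
```

```text
t 2.2 xyz [0.8994, 0.322, 0.1619] rot [-0.0005, 0.0008, -0.1449] norm rows 5.813382431155508 1.4499785518078045
t 2.2 xyz [0.5604, 0.2609, 0.1624] rot [-0.0005, 0.0008, -0.0703] norm rows 3.8349352856369334 0.7029671659354931
```

Emit:
send_rows(
  xyz=[
    [0.9, 0.32, 0.16],
    [0.9, 0.32, 0.16],
    [0.9, 0.32, 0.16],
    [0.9, 0.32, 0.16],
    [0.9, 0.32, 0.16],
    [0.9, 0.32, 0.16],
    [0.9, 0.32, 0.16],
    [0.9, 0.32, 0.16],
  ],
  rot=[
    [0, 0, -0.145],
    [0, 0, -0.145],
    [0, 0, -0.145],
    [0, 0, -0.145],
    [0, 0, -0.145],
    [0, 0, -0.145],
    [0, 0, -0.145],
    [0, 0, -0.145],
  ],
  gripper=[85, 85, 85, 85, 85, 85, 85, 85],
)

```text
time_s: 3.0
tool_pos: [0.6458, 0.199, 0.2003]
ee_rot: [-3.14, 0.003, 1.711]
wrist_force: [-0.0, -0.5, -0.8]
grip_width: 0.0852
```

```bash
cat >> h.py <<'E'
def wcloud(im):
    z=im["z_map"].astype(float); h,w=z.shape
    u,v=np.meshgrid(np.arange(w),np.arange(h))
    x=(u-im["cx"])/im["fx"]; y=(v-im["cy"])/im["fy"]; th=np.hypot(x,y); 
    k=np.where(th>1e-9,np.tan(np.minimum(th,1.4))/np.maximum(th,1e-9),1)
    P=np.stack([x*k*z,y*k*z,z],-1); W=(P-im["t"])@im["R"]; W[(z==0)|(th>1.3)]=np.nan
    return W
def comps(W,zlo,zhi,amin=300):
    m=(W[:,:,2]>zlo)&(W[:,:,2]<zhi)
    n,l,st,c=cv2.connectedComponentsWithStats(m.astype(np.uint8))
    for i in range(1,n):
        if st[i,4]>amin:
            P=W[l==i]; rr=cv2.minAreaRect((P[:,:2]*1000).astype(np.float32))
            print(np.round(c[i]),np.round(rr[0],1),np.round(rr[1],1),round(rr[2],1),np.round(np.percentile(P[:,2],[5,50,95]),4))
E
python3 -c "
from h import *
im=get_image('wrist');save(im,'w2.png',scale=1.4); W=wcloud(im); print(np.nanmedian(W[50:100,100:400,2]))
comps(W,.01,.05)"; python3 go.py .646 .246 .06 1.712
```

```text
-0.0001876019792842222
[467.  40.] [889.9 429.3] [102.4 130.8] 0.5 [0.0177 0.0443 0.0459]
[90. 80.] [439.8 287.8] [144.8  42.1] 86.9 [0.0145 0.0226 0.0248]
[162. 107.] [537.4 260.6] [95.  41.3] 89.5 [0.0195 0.0228 0.0248]
[256. 131.] [645.4 245.9] [ 40.7 119.4] 8.3 [0.0214 0.0229 0.0248]
[438. 146.] [873.1 271.4] [63.3 31.2] 87.4 [0.012  0.0311 0.0484]
[332. 248.] [766.8 111.4] [149.6  95.4] 79.0 [0.0174 0.0218 0.0405]
[ 74. 244.] [412.5  70. ] [60.7 57.2] 61.2 [0.0139 0.0206 0.0257]
[206. 287.] [610.1  20.2] [ 76.1 155. ] 3.5 [0.0115 0.013  0.0222]
[410. 272.] [890.   86.9] [ 48.5 102.1] 89.9 [0.0137 0.0293 0.0306]
[392. 347.] [916.3 -47. ] [48.1 48.1] 1.9 [0.0285 0.0296 0.0306]
t 3.05 xyz [0.1613, 0.0231, 0.4682] rot [-0.0008, 0.0023, -0.0018] norm rows 2.974453519387521 0.030429274676720255
```

View pics/w2.png

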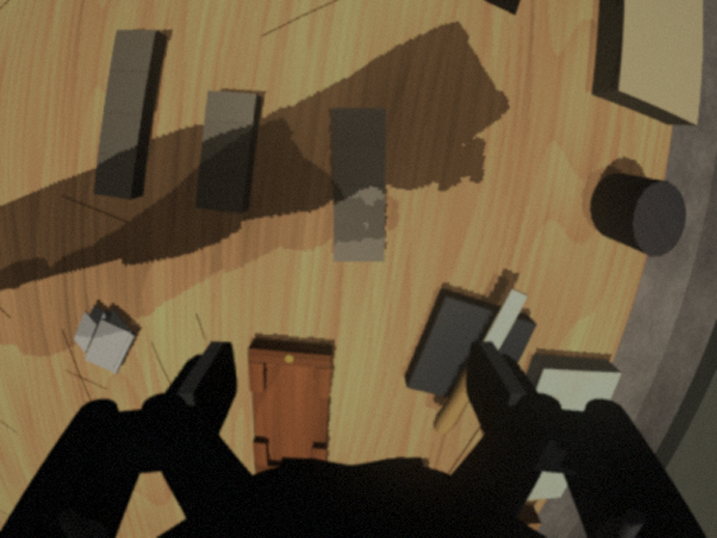

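The stone is at (358,185) in the wrist view, 119.4 mm long, and the top-view measurement agrees. I descend onto it.

Emit:
send_rows(
  xyz=[
    [0.16, 0.023, 0.1],
    [0.16, 0.023, 0.3],
    [0.16, 0.023, 0.47],
    [0.16, 0.023, 0.55],
    [0.16, 0.023, 0.6],
    [0.16, 0.023, 0.64],
    [0.16, 0.023, 0.653],
    [0.16, 0.023, 0.653],
    [0.16, 0.023, 0.653],
  ],
  rot=[
    [0, 0.002, 0],
    [0, 0.002, 0],
    [0, 0.002, 0],
    [0, 0.002, 0],
    [0, 0.002, 0],
    [0, 0.002, 0],
    [0, 0.002, 0],
    [0, 0.002, 0],
    [0, 0.002, 0],
  ],
  gripper=[85, 85, 85, 85, 85, 85, 85, 85, 85],
)

```text
time_s: 3.95
tool_pos: [0.6468, 0.2507, 0.0074]
ee_rot: [3.138, -0.004, 1.713]
wrist_force: [0.1, 0.0, 1.0]
grip_width: 0.0855
```

Emit:
send_rows(
  xyz=[
    [0, 0, 0],
    [0, 0, 0],
    [0, 0, 0],
    [0, 0, 0],
    [0, 0, 0],
    [0, 0, 0],
    [0, 0, 0],
    [0, 0, 0],
  ],
  rot=[
    [0, 0, 0],
    [0, 0, 0],
    [0, 0, 0],
    [0, 0, 0],
    [0, 0, 0],
    [0, 0, 0],
    [0, 0, 0],
    [0, 0, 0],
  ],
  gripper=[60, 45, 35, 30, 30, 30, 30, 30],
  grip_force=60,
)

```text
time_s: 4.75
tool_pos: [0.6458, 0.2506, 0.0061]
ee_rot: [3.141, -0.003, 1.713]
wrist_force: [-0.9, -0.1, 5.6]
grip_width: 0.0386
```

```bash
python3 go.py .646 .246 .12 1.712;python3 go.py .646 .246 .004 1.712; python3 -c "
from h import *
im=get_image('wrist');save(im,'w3.png',scale=1.4)"
```

```text
t 4.75 xyz [-0.014, -0.0012, -0.3796] rot [0.0006, -0.0021, 0.0009] norm rows 2.279255501343487 0.02391631300897943
t 4.75 xyz [-0.0152, -0.0016, 0.007] rot [0.0006, -0.0021, 0.0009] norm rows 0.10095422379929436 0.02391631300897943
```

View pics/w3.png

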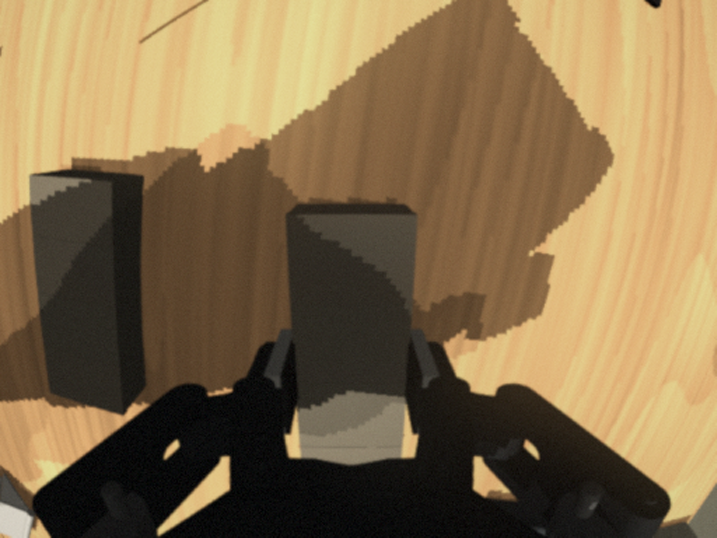

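The stone is held with its long axis along the tool's x, about 4.6 mm off centre. I lift it and carry it to a point above the base.

Emit:
send_rows(
  xyz=[
    [0, 0, -0.05],
    [0, 0, -0.18],
    [0, 0, -0.34],
    [0, 0, -0.34],
    [0, 0, -0.34],
  ],
  rot=[
    [0, 0, 0],
    [0, 0, 0],
    [0, 0, 0],
    [0, 0, 0],
    [0, 0, 0],
  ],
  gripper=[30, 30, 30, 30, 30],
)

```text
time_s: 5.3
tool_pos: [0.646, 0.2501, 0.109]
ee_rot: [3.139, -0.003, 1.713]
wrist_force: [-0.7, 0.2, -3.0]
grip_width: 0.0387
```

```bash
python3 go.py .6104 .0247 .09 1.6345; python3 -c "
from h import *
im=get_image('side');save(im,'s1.png',scale=1.4)"
```

```text
t 5.3 xyz [-0.7272, -0.2242, 0.0602] rot [0.0013, -0.0023, 0.0524] norm rows 4.58003696693774 0.5253682209726365
```

View pics/s1.png

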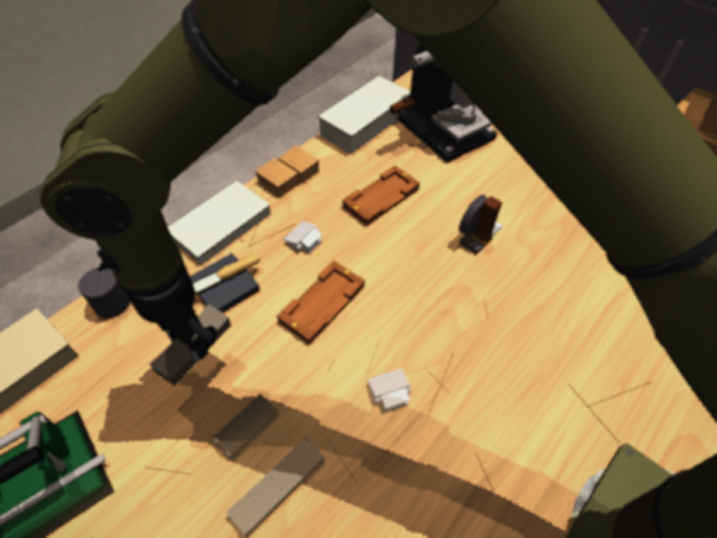

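The stone hangs in the gripper at about (190,345). I carry it over to the base.

Emit:
send_rows(
  xyz=[
    [-0.15, -0.05, 0],
    [-0.3, -0.1, 0],
    [-0.45, -0.15, 0.02],
    [-0.6, -0.19, 0.04],
    [-0.7, -0.22, 0.06],
    [-0.727, -0.224, 0.06],
    [-0.727, -0.224, 0.06],
    [-0.727, -0.224, 0.06],
    [-0.727, -0.224, 0.06],
  ],
  rot=[
    [0, -0.002, 0.01],
    [0, -0.002, 0.02],
    [0, -0.002, 0.03],
    [0, -0.002, 0.04],
    [0, -0.002, 0.05],
    [0, -0.002, 0.052],
    [0, -0.002, 0.052],
    [0, -0.002, 0.052],
    [0, -0.002, 0.052],
  ],
  gripper=[30, 30, 30, 30, 30, 30, 30, 30, 30],
)

```text
time_s: 6.25
tool_pos: [0.61, 0.0277, 0.0887]
ee_rot: [3.141, -0.002, 1.639]
wrist_force: [-0.3, 0.7, -2.4]
grip_width: 0.0386
```

```bash
python3 go.py .6104 .0247 .019 1.6345; python3 -c "
from h import *
im=get_image('wrist');save(im,'w4.png',scale=1.4);W=wcloud(im);comps(W,.07,.105);comps(W,.01,.045)
im=get_image('top'); W=cloud(im);save(im,'t4.png',(130,260,170,330),4)
comps(W,.07,.105,50)"
```

```text
t 6.25 xyz [-0.0105, 0.0004, 0.2324] rot [0.0002, -0.0015, 0.0028] norm rows 1.395552154361574 0.031525887647536985
[251. 148.] [607.   83.2] [39.4  1. ] 3.5 [0.085  0.0958 0.1044]
[250. 267.] [607.7  21.9] [58.1 64.1] 80.9 [0.1012 0.1046 0.105 ]
[442. 122.] [768.1 110.4] [149.5  97. ] 80.9 [0.019  0.022  0.0414]
[ 34. 147.] [413.   69.6] [60.  58.6] 59.8 [0.014  0.0203 0.0256]
[249. 139.] [608.6  49.4] [75.6 94.7] 3.7 [0.0118 0.0213 0.0226]
[491. 238.] [851.3   2.4] [ 84.9 201.4] 26.9 [0.0129 0.0292 0.0305]
[475. 333.] [ 905.1 -122.3] [43.4 86.5] 55.5 [0.0123 0.0322 0.0353]
[149.  89.] [890.3 269.9] [60.7 61.3] 88.6 [0.0702 0.0716 0.0743]
[426. 133.] [ 760.5 -510.8] [55. 22.] 39.1 [0.0708 0.0865 0.1023]
[ 57. 148.] [708.1 521.2] [131.9 106.6] 75.9 [0.075  0.0863 0.0976]
[421. 159.] [ 687.8 -494.1] [92.7 30.9] 49.8 [0.0718 0.0835 0.0885]
[ 55. 245.] [441.1 515.2] [246.   60.8] 5.1 [0.076  0.0977 0.1031]
[349. 224.] [ 507.8 -292. ] [13.7 74.9] 0.1 [0.0733 0.0917 0.098 ]
```

View pics/w4.png

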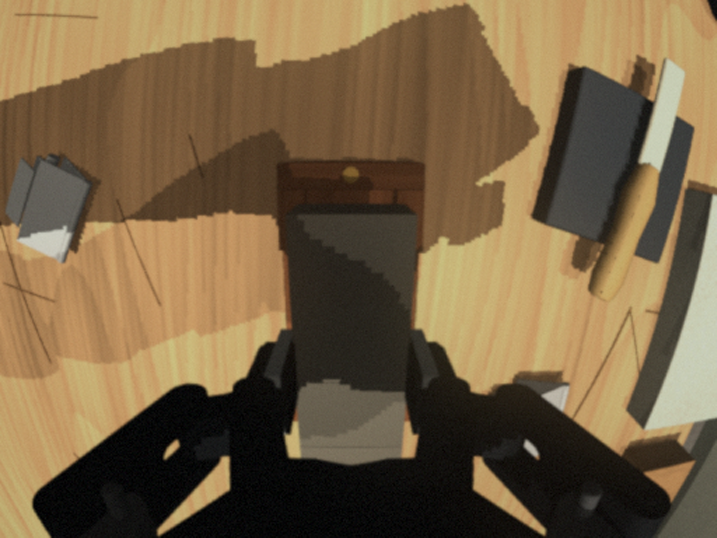

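View pics/t4.png

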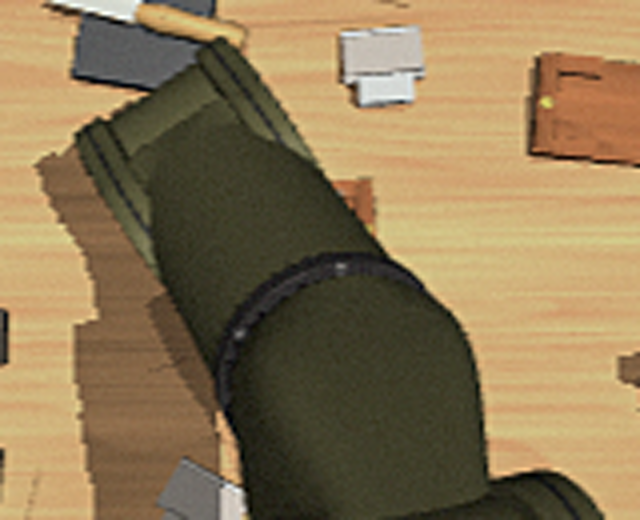

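The stone's long edges line up with the base, and it needs about a 3.5 mm shift along its length. I correct that and lower it.

Emit:
send_rows(
  xyz=[
    [-0.0115, -0.001, 0],
    [-0.0115, -0.001, 0],
    [-0.0115, -0.001, 0.08],
    [-0.0115, -0.001, 0.14],
    [-0.0115, -0.001, 0.17],
    [-0.0115, -0.001, 0.17],
    [-0.0115, -0.001, 0.17],
  ],
  rot=[
    [0, -0.001, 0.003],
    [0, -0.001, 0.003],
    [0, -0.001, 0.003],
    [0, -0.001, 0.003],
    [0, -0.001, 0.003],
    [0, -0.001, 0.003],
    [0, -0.001, 0.003],
  ],
  gripper=[30, 30, 30, 30, 30, 30, 30],
)

```text
time_s: 7.05
tool_pos: [0.6103, 0.0214, 0.0382]
ee_rot: [3.141, 0.001, 1.631]
wrist_force: [0.2, 0.0, -2.6]
grip_width: 0.0385
```

```bash
python3 go.py .6097 .0243 .019 1.6345; python3 -c "
from h import *
im=get_image('wrist');save(im,'w5.png',(80,300,150,350),3.5);W=wcloud(im)
comps(W,.03,.07);comps(W,.01,.029)"
```

```text
t 7.05 xyz [0.01, -0.0014, 0.0641] rot [0.0005, 0.0009, -0.0024] norm rows 0.3890652809793378 0.02637794957767909
[490. 163.] [765.5  97.9] [123.9  18. ] 75.9 [0.0316 0.0384 0.0427]
[251. 235.] [610.4  29. ] [102.8  64.1] 77.7 [0.0532 0.0549 0.0599]
[492. 368.] [ 894.5 -142.9] [72.1 64. ] 0.3 [0.0314 0.0345 0.0353]
[462. 104.] [747.9 115.4] [95.7 57.8] 78.7 [0.0141 0.0215 0.0227]
[249. 151.] [608.3  54.4] [75.9 84.2] 3.8 [0.0119 0.0212 0.0225]
[  9. 154.] [422.9  64.4] [60.3 35.8] 61.2 [0.0123 0.0155 0.0191]
[506. 179.] [797.8  74.1] [32.2 19.1] 88.7 [0.0204 0.0217 0.0228]
[498. 289.] [840.7 -25.8] [ 6.6 90.1] 0.8 [0.0108 0.0185 0.0282]
[493. 346.] [ 893.2 -112.2] [69.1  7. ] 3.4 [0.0109 0.0194 0.0279]
```

View pics/w5.png

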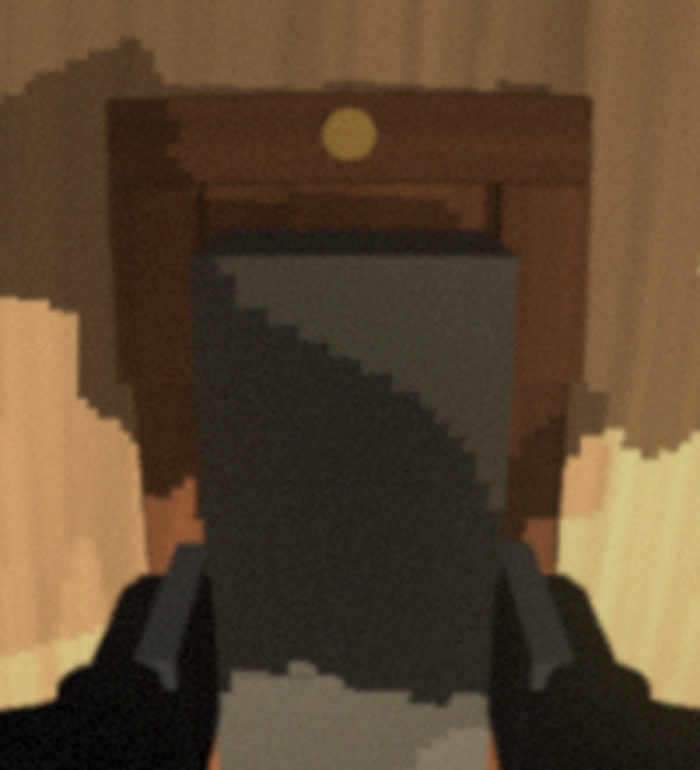

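Emit:
send_rows(
  xyz=[
    [0.01, -0.001, 0],
    [0.01, -0.001, 0],
    [0.01, -0.001, 0.02],
    [0.01, -0.001, 0.04],
    [0.01, -0.001, 0.055],
    [0.01, -0.001, 0.063],
    [0.01, -0.001, 0.063],
    [0.01, -0.001, 0.063],
  ],
  rot=[
    [0, 0.001, -0.002],
    [0, 0.001, -0.002],
    [0, 0.001, -0.002],
    [0, 0.001, -0.002],
    [0, 0.001, -0.002],
    [0, 0.001, -0.002],
    [0, 0.001, -0.002],
    [0, 0.001, -0.002],
  ],
  gripper=[30, 30, 30, 30, 30, 30, 30, 30],
)

```text
time_s: 7.9
tool_pos: [0.6089, 0.0239, 0.0191]
ee_rot: [-3.141, 0.001, 1.634]
wrist_force: [-4.0, -1.4, 4.8]
grip_width: 0.0382
```

```bash
python3 go.py .6097 .0243 .019 1.6345; python3 -c "
from h import *
im=get_image('wrist');save(im,'w6.png',(80,300,150,350),3.5);W=wcloud(im)
comps(W,.03,.07);comps(W,.01,.029)"
```

```text
t 7.9 xyz [0.0012, 0.0028, 0.0002] rot [-0.0007, 0.0004, -0.0005] norm rows 0.018679384765613913 0.00918486880017074
[498. 208.] [758.6  68.5] [63.8 19.1] 75.7 [0.0308 0.0376 0.0425]
[251. 242.] [608.8  31.6] [ 76.1 103.3] 27.8 [0.0346 0.0361 0.0636]
[500. 376.] [ 893.  -126.2] [27.1 72.9] 71.6 [0.0311 0.0344 0.0353]
[478. 114.] [742.8 103.6] [120.7  50.2] 80.6 [0.0134 0.0214 0.0228]
[254. 159.] [607.9  58.7] [75.5 76. ] 3.5 [0.0121 0.0213 0.0227]
[  3. 151.] [442.6  67.2] [36.  10.7] 77.7 [0.0114 0.0141 0.0159]
[502. 318.] [841.7 -42.1] [ 7.  55.7] 0.3 [0.0108 0.0182 0.028 ]
[490. 366.] [ 877.1 -118.9] [64.1 33.2] 36.0 [0.011  0.0187 0.0279]
```

View pics/w6.png

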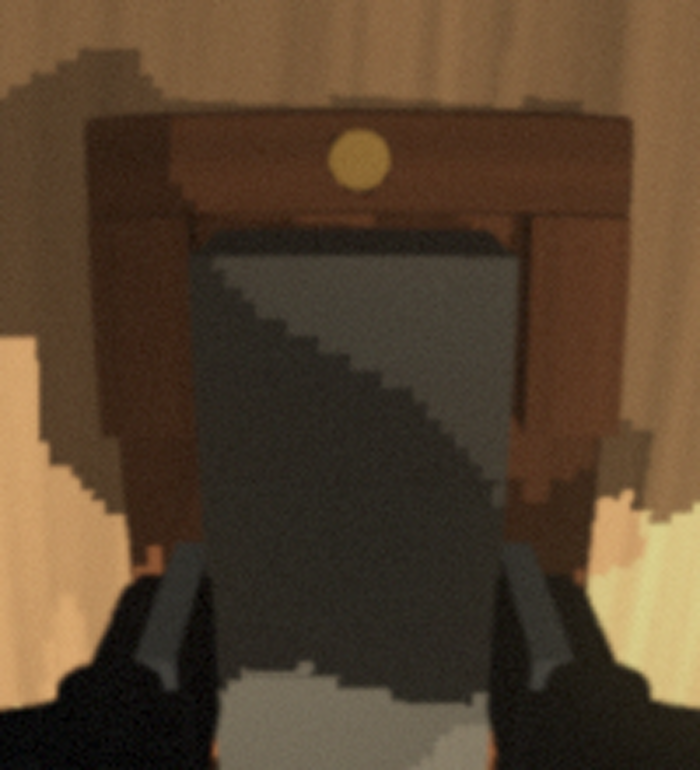

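The stone is at floor level (top at 36 mm) but about 2–3 mm toward −x. I nudge it to +x, press it down lightly and release.

Emit:
send_rows(
  xyz=[
    [0.001, 0.004, -0.003],
    [0.001, 0.009, -0.003],
    [0.001, 0.009, 0.0],
    [0.001, 0.009, 0.001],
    [0.001, 0.009, 0.001],
    [0.001, 0.009, 0.001],
  ],
  rot=[
    [0, 0, 0],
    [0, 0, 0],
    [0, 0, 0],
    [0, 0, 0],
    [0, 0, 0],
    [0, 0, 0],
  ],
  gripper=[30, 30, 30, 30, 30, 30],
)

```text
time_s: 8.55
tool_pos: [0.6129, 0.0248, 0.0191]
ee_rot: [3.14, -0.0, 1.634]
wrist_force: [0.8, -0.0, 4.6]
grip_width: 0.0385
```

Emit:
send_rows(
  xyz=[
    [0, 0, 0],
    [0, 0, 0],
    [0, 0, 0],
    [0, 0, 0],
    [0, 0, -0.1],
    [0, 0, -0.3],
    [0, 0, -0.5],
    [-0.1, 0, -0.6],
    [-0.1, 0, -0.6],
    [-0.1, 0, -0.6],
    [-0.1, 0, -0.6],
  ],
  rot=[
    [0, 0, 0],
    [0, 0, 0],
    [0, 0, 0],
    [0, 0, 0],
    [0, 0, 0],
    [0, 0, 0],
    [0, 0, 0],
    [0, 0, 0],
    [0, 0, 0],
    [0, 0, 0],
    [0, 0, 0],
  ],
  gripper=[55, 60, 60, 60, 60, 60, 60, 85, 85, 85, 85],
)

```text
time_s: 9.65
tool_pos: [0.6128, -0.005, 0.1972]
ee_rot: [-3.139, -0.0, 1.634]
wrist_force: [0.2, 0.7, -0.3]
grip_width: 0.0853
```

```bash
python3 -c "
from h import *
im=get_image('wrist');save(im,'w7.png',(20,300,100,400),2.6);W=wcloud(im)
comps(W,.03,.07);comps(W,.01,.05);comps(W,.03,.045)"; python3 go.py .57 -.14 .25 0.8
```

```text
[487.   5.] [893.3 245.2] [49.  14.9] 11.0 [0.0317 0.053  0.0696]
[399.  92.] [771.3 110.1] [149.5  20.3] 75.4 [0.0332 0.0367 0.0427]
[253. 152.] [613.3  20.4] [ 40.7 118.9] 3.0 [0.0344 0.0359 0.0378]
[442. 277.] [ 894.5 -138.9] [71.9 54.6] 0.3 [0.0318 0.0345 0.0357]
[397. 374.] [ 889.3 -324.5] [ 32.6 103. ] 75.9 [0.0318 0.0507 0.0553]
[472.   7.] [885.2 243. ] [10.8 47.7] 79.3 [0.0123 0.0291 0.048 ]
[391.  86.] [767.9 110.8] [149.9  96.2] 79.6 [0.02   0.022  0.0414]
[ 88. 107.] [412.6  69.9] [59.8 58. ] 60.3 [0.0141 0.0207 0.0257]
[250. 150.] [610.6  19. ] [ 75.9 154.7] 3.7 [0.012  0.0225 0.0373]
[458. 170.] [889.7  19.9] [180.6 103.1] 89.7 [0.0171 0.0295 0.0308]
[351. 226.] [738.2 -63.4] [57.4 59.6] 3.0 [0.0146 0.0213 0.0257]
[437. 274.] [ 894.7 -138.6] [72.4 55.1] 0.1 [0.0126 0.0339 0.0355]
[309. 315.] [ 705.9 -211.3] [72.5 76. ] 84.5 [0.0115 0.017  0.0225]
[392. 365.] [ 876.5 -315.1] [78.1 15.9] 10.2 [0.0125 0.0303 0.0477]
[399.  92.] [771.3 110.1] [149.5  20.3] 75.4 [0.0332 0.0367 0.0426]
[253. 152.] [613.3  20.4] [ 40.7 118.9] 3.0 [0.0344 0.0359 0.0378]
[442. 277.] [ 894.5 -138.9] [71.9 54.6] 0.3 [0.0318 0.0345 0.0357]
t 9.7 xyz [-0.4412, -0.1711, -0.1774] rot [-0.0025, 0.0007, 0.5567] norm rows 3.032273446977384 5.570196933624042
```

View pics/w7.png

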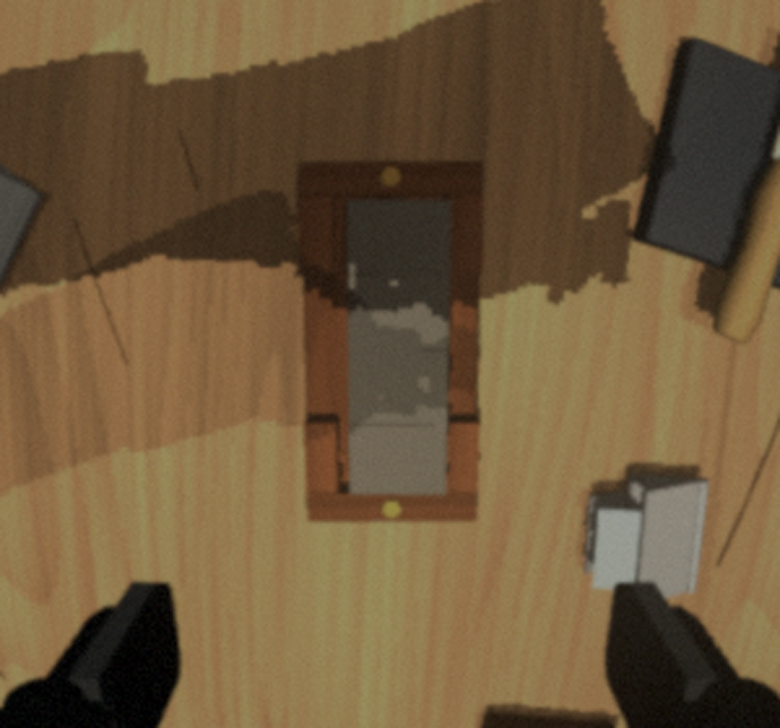

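The stone is seated flat: its top reads 34.4–37.8 mm, and its centre is about 2.7 mm from the recess centre, inside the clearance. Next is the holder.

```bash
python3 go.py .53 -.10 .25 0.9
```

```text
t 9.7 xyz [-0.2996, -0.2956, -0.1768] rot [-0.0025, 0.0005, 0.4901] norm rows 2.7390445266001833 4.903199203033721
```

Emit:
send_rows(
  xyz=[
    [-0.3, -0.3, -0.18],
    [-0.3, -0.3, -0.18],
    [-0.3, -0.3, -0.18],
    [-0.3, -0.3, -0.18],
    [-0.3, -0.3, -0.18],
    [-0.3, -0.3, -0.18],
    [-0.3, -0.3, -0.18],
  ],
  rot=[
    [0, 0, 0.49],
    [0, 0, 0.49],
    [0, 0, 0.49],
    [0, 0, 0.49],
    [0, 0, 0.49],
    [0, 0, 0.49],
    [0, 0, 0.49],
  ],
  gripper=[85, 85, 85, 85, 85, 85, 85],
)

```text
time_s: 10.4
tool_pos: [0.5293, -0.0998, 0.2513]
ee_rot: [-3.139, 0.001, 0.904]
wrist_force: [0.1, -0.2, 0.1]
grip_width: 0.0853
```

```bash
python3 go.py .42 -.297 .25 0.0
```

```text
t 10.4 xyz [-0.7417, 0.1205, 0.005] rot [-0.0011, 0.0015, 0.6025] norm rows 4.508758443583425 6.027983244288651
```

Emit:
send_rows(
  xyz=[
    [-0.74, 0.12, 0],
    [-0.74, 0.12, 0],
    [-0.74, 0.12, 0],
    [-0.74, 0.12, 0],
    [-0.74, 0.12, 0],
    [-0.74, 0.12, 0],
    [-0.74, 0.12, 0],
    [-0.74, 0.12, 0],
    [-0.74, 0.12, 0],
    [-0.74, 0.12, 0],
  ],
  rot=[
    [0, 0, 0.6],
    [0, 0, 0.6],
    [0, 0, 0.6],
    [0, 0, 0.6],
    [0, 0, 0.6],
    [0, 0, 0.6],
    [0, 0, 0.6],
    [0, 0, 0.6],
    [0, 0, 0.6],
    [0, 0, 0.6],
  ],
  gripper=[85, 85, 85, 85, 85, 85, 85, 85, 85, 85],
)

```text
time_s: 11.4
tool_pos: [0.4203, -0.2962, 0.2524]
ee_rot: [-3.141, 0.0, 0.003]
wrist_force: [0.3, 0.4, -0.7]
grip_width: 0.0846
```

```bash
python3 -c "
from h import *
print(get_state()['joint_pos'])
im=get_image('wrist');save(im,'w8.png',scale=1.4);W=wcloud(im); np.savez('/tmp/w8.npz',**im)
comps(W,.104,.118,50);comps(W,.06,.101,50);comps(W,.002,.008,30);comps(W,.003,.12,300)"; python3 go.py .490 -.297 .15 0.0
```

```text
[ 0.59337954  0.51386914 -0.10719759  1.8728062   0.07592502  0.75904512
 -1.12339244]
[248. 121.] [ 481.  -293.3] [25.7 27.2] 89.5 [0.1089 0.1112 0.1126]
[ 90. 381.] [ 64.  -15.8] [29.6  4.2] 75.2 [0.1047 0.109  0.1169]
[440.   7.] [ 639.9 -534.4] [29.8 73.3] 14.0 [0.0615 0.0655 0.0669]
[249.  95.] [ 507.7 -293.2] [81.  17.7] 87.7 [0.0724 0.0915 0.0967]
[103. 373.] [ 56.1 -26.3] [66.1 12.5] 63.6 [0.062  0.0786 0.0982]
[410.  19.] [ 638.7 -523.6] [57.2  2.1] 76.7 [0.0044 0.0061 0.0076]
[86. 35.] [615.2 -58.2] [73.9  4.6] 1.4 [0.0024 0.0052 0.0077]
[282. 113.] [ 487.6 -334.9] [33.2 37. ] 0.8 [0.0024 0.0037 0.005 ]
[ 41. 178.] [404.7  46.6] [10.2 21.2] 58.1 [0.0023 0.0044 0.0075]
[423.  11.] [ 656.3 -520.5] [124.4  36.5] 75.2 [0.008  0.022  0.0664]
[47. 46.] [611.3  18.6] [ 76.6 157.5] 3.9 [0.0099 0.0224 0.0374]
[253. 108.] [ 492.2 -303.1] [100.6  49.6] 89.8 [0.0036 0.0891 0.1119]
[ 27. 174.] [413.1  68.4] [59.9 57.6] 61.2 [0.0064 0.0198 0.0258]
[107. 363.] [ 64.7 -35.2] [83.3 47.6] 61.0 [0.0114 0.0519 0.1039]
t 11.45 xyz [0.2329, 0.0026, 0.3416] rot [-0.0002, 0.0, 0.0011] norm rows 2.480828346707043 0.011326633298422949
```

View pics/w8.png

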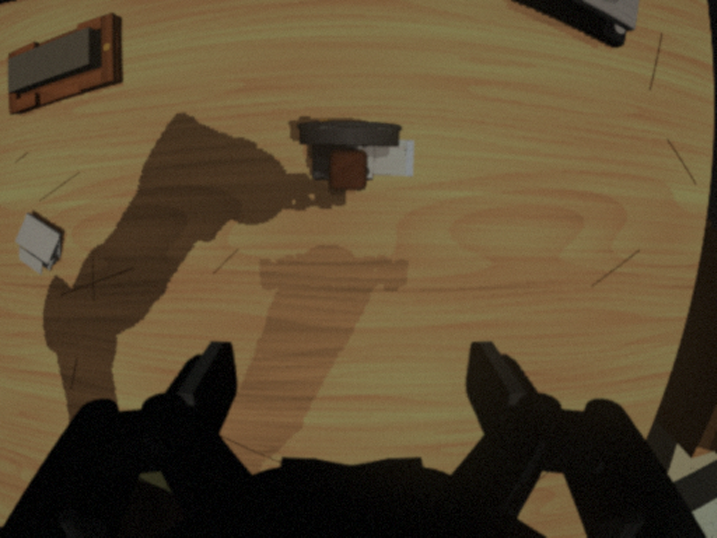

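The grip is at (347,170), measured at x=481, y=−293.3 mm with a 26×27 mm top at 111 mm. The knife edge works out 60 mm from it, as described. I approach.

Emit:
send_rows(
  xyz=[
    [0.1, -0.01, 0.1],
    [0.2, -0.01, 0.2],
    [0.202, -0.01, 0.27],
    [0.202, -0.01, 0.27],
    [0.202, -0.01, 0.27],
  ],
  rot=[
    [0, 0, 0.002],
    [0, 0, 0.002],
    [0, 0, 0.002],
    [0, 0, 0.002],
    [0, 0, 0.002],
  ],
  gripper=[85, 85, 85, 85, 85],
)

```text
time_s: 11.95
tool_pos: [0.4798, -0.2941, 0.1717]
ee_rot: [-3.141, 0.001, -0.004]
wrist_force: [-0.2, 0.8, 0.3]
grip_width: 0.0848
```

```bash
python3 -c "
from h import *
im=get_image('wrist');save(im,'w9.png',scale=1.4);W=wcloud(im); np.savez('/tmp/w9.npz',**im)
comps(W,.104,.118,50);comps(W,.06,.101,50);comps(W,.002,.008,30)"; python3 go.py .481 -.2933 .076 0.0
```

```text
[503.   4.] [ 671.5 -523.8] [20.4  3.6] 75.7 [0.1046 0.1102 0.1169]
[250. 207.] [ 481.5 -293.1] [25.5 27.5] 88.6 [0.1078 0.1111 0.1125]
[468.  20.] [ 674.1 -512.5] [111.3  66. ] 75.6 [0.0631 0.0657 0.0852]
[251. 169.] [ 503.9 -293.2] [80.4 25.6] 88.0 [0.0682 0.0915 0.097 ]
[185.   5.] [ 667.7 -224.8] [61.7  2.1] 84.8 [0.0021 0.0048 0.0071]
[247.   7.] [ 661.8 -291.9] [69.7  1.6] 84.8 [0.0025 0.005  0.0077]
[447.  50.] [ 637.1 -528.2] [70.  2.] 74.7 [0.0041 0.0065 0.0079]
[53. 71.] [615.8 -58.3] [73.1  3. ] 3.5 [0.0023 0.0051 0.0078]
[295. 173.] [ 487.9 -334.6] [33.4 36.8] 0.2 [0.0026 0.0036 0.0047]
[ 99. 379.] [104.  -10.4] [59.   4.2] 89.2 [0.0025 0.0048 0.0074]
t 12.0 xyz [0.0025, -0.0042, 0.3216] rot [0.0005, -0.0003, -0.0029] norm rows 1.929958930635082 0.029426593267776996
```

View pics/w9.png

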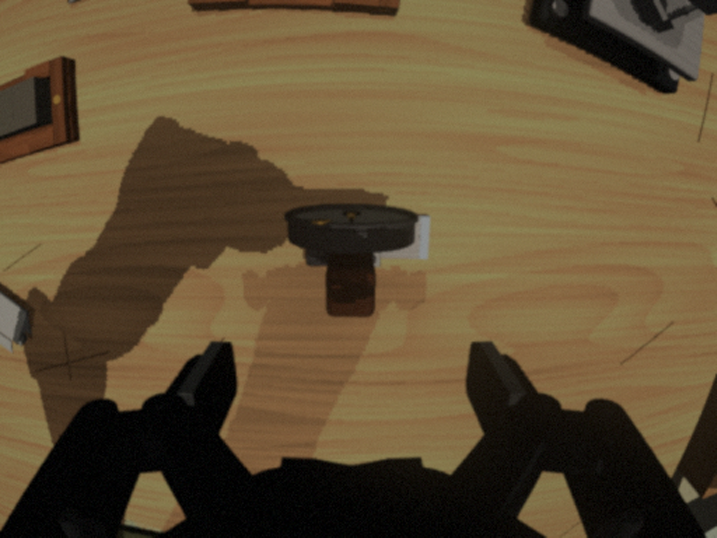

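The dial face is visible around (350,215). I descend and grip.

Emit:
send_rows(
  xyz=[
    [0.002, -0.004, 0.1],
    [0.002, -0.004, 0.2],
    [0.002, -0.004, 0.27],
    [0.002, -0.004, 0.32],
    [0.002, -0.004, 0.32],
    [0.002, -0.004, 0.32],
  ],
  rot=[
    [0, 0, 0],
    [0, 0, 0],
    [0, 0, 0],
    [0, 0, 0],
    [0, 0, 0],
    [0, 0, 0],
  ],
  gripper=[85, 85, 85, 85, 85, 85],
)

```text
time_s: 12.6
tool_pos: [0.4814, -0.2936, 0.077]
ee_rot: [3.14, -0.002, -0.005]
wrist_force: [0.6, 0.1, 0.4]
grip_width: 0.0854
```

Emit:
send_rows(
  xyz=[
    [0, 0, 0],
    [0, 0, 0],
    [0, 0, 0],
    [0, 0, 0],
    [0, 0, 0],
    [0, 0, 0],
    [0, 0, 0],
    [0, 0, 0],
    [0, 0, 0],
  ],
  rot=[
    [0, 0, 0],
    [0, 0, 0],
    [0, 0, 0],
    [0, 0, 0],
    [0, 0, 0],
    [0, 0, 0],
    [0, 0, 0],
    [0, 0, 0],
    [0, 0, 0],
  ],
  gripper=[60, 45, 30, 15, 15, 15, 15, 15, 15],
  grip_force=90,
)

```text
time_s: 13.5
tool_pos: [0.4812, -0.2934, 0.0761]
ee_rot: [3.141, -0.001, -0.004]
wrist_force: [-0.7, -0.3, 5.8]
grip_width: 0.025
```

```bash
python3 -c "
from h import *
im=get_image('wrist');save(im,'w10.png',(100,300,130,380),3);W=wcloud(im); np.savez('/tmp/w10.npz',**im)
print(get_state()['tool_pos'],get_state()['ee_rot'])
comps(W,.002,.006,30);comps(W,.06,.099,50)"
```

```text
[ 0.48125749 -0.29337772  0.07613773] [ 3.14070856e+00 -7.79654356e-04 -4.43428955e-03]
[455.  10.] [ 653.3 -467.6] [30.1  1.9] 75.6 [0.0021 0.0045 0.0057]
[479.  26.] [ 645.5 -497.3] [27.1  2.2] 75.1 [0.003  0.0051 0.0059]
[325. 196.] [ 488.6 -347.7] [34.2 11. ] 0.4 [0.0031 0.0042 0.0051]
[251. 216.] [ 502.6 -293.3] [81.5 29.6] 89.9 [0.0652 0.0911 0.0972]
```

View pics/w10.png

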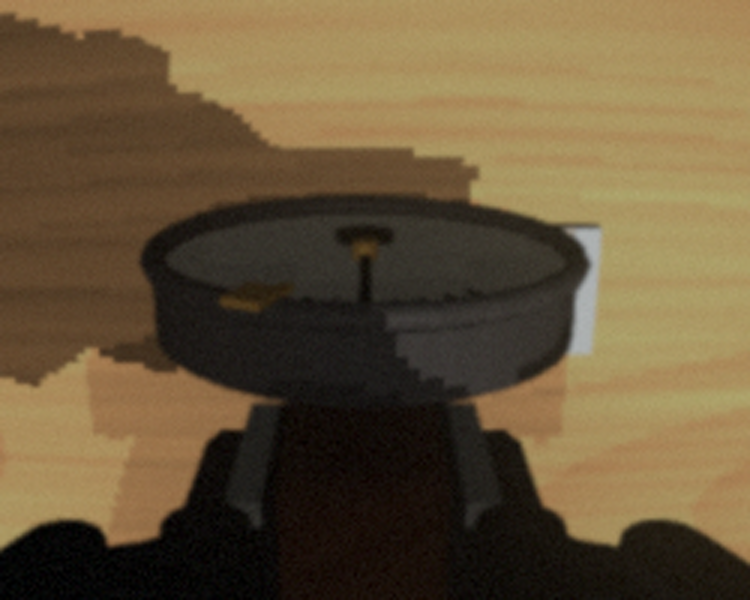

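```bash
cat > dial.py <<'E'
from h import *
def dial(im,s,tag,grip=None):
    W=wcloud(im); R0=Ro.from_euler("xyz",s["ee_rot"]); 
    # holder axes from tool: x=tool x, y=-tool y, z=-tool z
    T=R0.inv().apply((W-s["tool_pos"]).reshape(-1,3)).reshape(W.shape)*1000
    H=T*np.array([1,-1,-1])   # relative to TCP, mm
    hsv=cv2.cvtColor(im["frame"],cv2.COLOR_RGB2HSV)
    m=(hsv[:,:,1]>120)&(hsv[:,:,0]>8)&(hsv[:,:,0]<30)&(H[:,:,0]>15)&(H[:,:,0]<50)&(abs(H[:,:,1])<45)&(H[:,:,2]<40)&(H[:,:,2]>-70)
    return W,H,m
E
python3 - <<'E'
from dial import *
im=dict(np.load("/tmp/w10.npz")); s=get_state()
W,H,m=dial(im,s,"")
n,l,st,c=cv2.connectedComponentsWithStats(m.astype(np.uint8))
for i in range(1,n):
    if st[i,4]>5:
        P=H[l==i]; print(c[i],st[i],np.nanmedian(P,0))
print("index px");
ys,xs=np.where(m&(np.arange(512)[None]<235))
for y,x in zip(ys,xs): print(y,x,np.round(H[y,x],1),end='; ')
print()
for y in range(170,206): print(y,x, np.round(H[y,251],1),im["frame"][y,251])
E
```

```text
[194.76923077 171.76923077] [190 170  11   5  13] [ 34.85672172  35.93221043 -37.72698669]
[183.5   176.875] [179 174  10   7  16] [ 34.93779698  39.88079863 -23.16826127]
[251.23300971 181.25242718] [244 176  16  15 103] [ 32.07979841   0.44873484 -19.29840372]
[214.12195122 198.51219512] [203 194  25  10 164] [35.38721835 16.60048488 18.51828341]
[181.38461538 205.        ] [181 201   3   9  13] [23.30958728 38.43893416 -7.87218682]
index px
166 223 [ 34.4  19.6 -57.1]; 167 215 [ 34.8  24.5 -52.2]; 167 217 [ 34.8  23.1 -51.9]; 167 219 [ 34.7  21.8 -52.2]; 169 204 [ 34.9  31.  -45.6]; 169 205 [ 35.   30.2 -45.1]; 170 199 [ 34.9  33.8 -42.7]; 170 200 [ 34.8  33.2 -43.2]; 171 195 [ 34.8  35.9 -40. ]; 171 196 [ 34.8  35.3 -40.2]; 171 197 [ 34.9  34.5 -39.5]; 171 198 [ 34.9  33.9 -39.7]; 172 193 [ 35.2  36.3 -35.5]; 172 194 [ 34.9  36.  -37. ]; 172 196 [ 34.7  34.9 -37.7]; 173 190 [ 35.   37.9 -33.7]; 173 191 [ 35.   37.2 -33.4]; 173 192 [ 35.2  36.5 -32.9]; 174 187 [ 35.   39.2 -30.9]; 174 188 [ 34.8  38.7 -31.6]; 174 191 [ 34.5  37.1 -32.9]; 175 185 [ 34.9  40.1 -29. ]; 175 186 [ 35.3
[... 6709 characters left out ...]
9] [26 16 12]
187 233 [ 31.7   0.5 -12.8] [19 16 10]
188 233 [ 31.5   0.5 -11.5] [17 15  8]
189 233 [31.8  0.5 -8.7] [25 20 13]
190 233 [32.   0.5 -5.8] [16 11  3]
191 233 [31.4  0.5 -6.2] [21 19 14]
192 233 [31.7  0.5 -3.3] [18 12  7]
193 233 [31.9  0.5 -0.7] [16 12  8]
194 233 [32.   0.5  1.4] [15  9  8]
195 233 [31.8  0.5  2.4] [16 11  9]
196 233 [31.7  0.5  3.6] [19 14 10]
197 233 [31.7  0.5  5.1] [11  7  6]
198 233 [32.1  0.5  8.1] [15 13  7]
199 233 [31.6  0.5  8.2] [16 10  6]
200 233 [31.2  0.5  8.5] [17 15 12]
201 233 [nan nan nan] [25 22 18]
202 233 [34.2  0.5 20.5] [24 23 21]
203 233 [33.8  0.5 20.6] [25 22 19]
204 233 [34.   0.5 22.4] [28 25 21]
205 233 [33.4  0.5 22.1] [30 28 25]
```

Seen from the wrist, the index mark is to the left of the upright pointer, at about (214,198) full-frame. That gives an index angle of roughly 0.39 rad. Next I lift the holder and re-measure the stone from above.

Emit:
send_rows(
  xyz=[
    [0, 0, -0.04],
    [0, 0, -0.15],
    [0, 0, -0.3],
    [0, 0, -0.35],
    [0, 0, -0.35],
    [0, 0, -0.35],
  ],
  rot=[
    [0, 0, 0],
    [0, 0, 0],
    [0, 0, 0],
    [0, 0, 0],
    [0, 0, 0],
    [0, 0, 0],
  ],
  gripper=[15, 15, 15, 15, 15, 15],
)

```text
time_s: 14.15
tool_pos: [0.4798, -0.2922, 0.1798]
ee_rot: [-3.14, 0.002, -0.004]
wrist_force: [0.1, 0.6, -6.1]
grip_width: 0.0249
```

```bash
python3 - <<'E'
from h import *
im=get_image('top'); W=cloud(im);save(im,'t5.png',(120,280,180,380),3.8)
comps(W,.029,.045,100);comps(W,.01,.05,300)
c=np.array([.6115,.020]);yaw=.06
m=(abs(W[:,:,0]-c[0])<.03)&(abs(W[:,:,1]-c[1])<.08)&(W[:,:,2]>.029)
P=W[m]; d=(P[:,:2]-c)@np.array([-np.sin(yaw),np.cos(yaw)]); e=(P[:,:2]-c)@np.array([np.cos(yaw),np.sin(yaw)])
for a in range(-60,60,15):
    k=(d*1000>=a)&(d*1000<a+15); print(a,np.median(P[k,2]).round(4),np.median(e[k]).round(4),end=' | ')
k=abs(e)<.1;print(np.polyfit(e[k],P[k,2],1))
E
python3 go.py .55 -.15 .18 0.03
```

```text
[101. 102.] [890.3 440.1] [100.  151.3] 0.1 [0.0317 0.0426 0.0448]
[237.  94.] [890.1  21.2] [179.6  98.6] 89.8 [0.0293 0.0312 0.0342]
[380. 106.] [ 848.3 -402.7] [228.9  82.5] 66.9 [0.0301 0.0366 0.0442]
[291.  92.] [ 894.5 -138.8] [53.5 69.9] 89.3 [0.0317 0.0357 0.039 ]
[311.  94.] [ 890.2 -197.7] [53.3 72.3] 89.7 [0.0314 0.0354 0.0391]
[205. 133.] [773.6 109.5] [148.8  23.2] 75.7 [0.0328 0.0379 0.044 ]
[236. 187.] [613.7  21.1] [ 40.3 119.7] 3.3 [0.0328 0.0367 0.0403]
[95. 94.] [890.4 440.5] [153.2 100.8] 89.9 [0.0213 0.0454 0.0488]
[381. 107.] [ 850.3 -401.4] [233.4  90. ] 65.0 [0.0133 0.0271 0.0479]
[237.  95.] [890.2  21. ] [180.1 101.8] 89.6 [0.0249 0.0305 0.034 ]
[301.  94.] [ 891.5 -168.9] [113.9  74.6] 89.0 [0.0257 0.0353 0.039 ]
[206. 135.] [768.7 110.7] [147.9  95.6] 80.3 [0.0186 0.0234 0.0423]
[408. 152.] [ 721.6 -522.4] [149.9 162.6] 75.8 [0.0159 0.0219 0.0393]
[265. 145.] [738.7 -63.4] [57.1 57.7] 5.9 [0.0141 0.0215 0.0275]
[ 81. 167.] [700.  513.8] [184.7 129.9] 78.5 [0.0152 0.0208 0.0378]
[ 56. 155.] [713.4 558.6] [79.  69.3] 78.2 [0.0175 0.0217 0.0438]
[330. 158.] [ 702.9 -252.7] [155.2  76.2] 84.5 [0.0109 0.0151 0.0246]
[237. 189.] [611.3  20. ] [ 75.3 154.9] 3.8 [0.0122 0.0242 0.0393]
[ 72. 249.] [443.2 501.9] [269.9  51.8] 9.5 [0.0112 0.0147 0.0311]
[154. 214.] [538.3 261. ] [37.8 95.7] 0.2 [0.0196 0.0235 0.0275]
[143. 247.] [440.4 287.9] [145.2  40.3] 87.1 [0.0194 0.0235 0.0275]
[219. 257.] [412.7  69.8] [58.9 57.4] 61.8 [0.0139 0.0212 0.0276]
[242. 375.] [82.8  2.2] [ 44.8 203.9] 0.3 [0.0102 0.0123 0.0158]
-60 0.0373 0.0025 | -45 0.0373 0.001 | -30 0.0363 0.0021 | -15 0.0358 0.0025 | 0 0.0356 0.0036 | 15 0.0362 0.0019 | 30 0.0371 0.0018 | 45 0.0379 0.0018 | [0.00869849 0.03665445]
t 14.2 xyz [0.2333, -0.4743, -0.003] rot [-0.0012, 0.0024, -0.0226] norm rows 3.171631541632768 0.22816063424514407
```

View pics/t5.png

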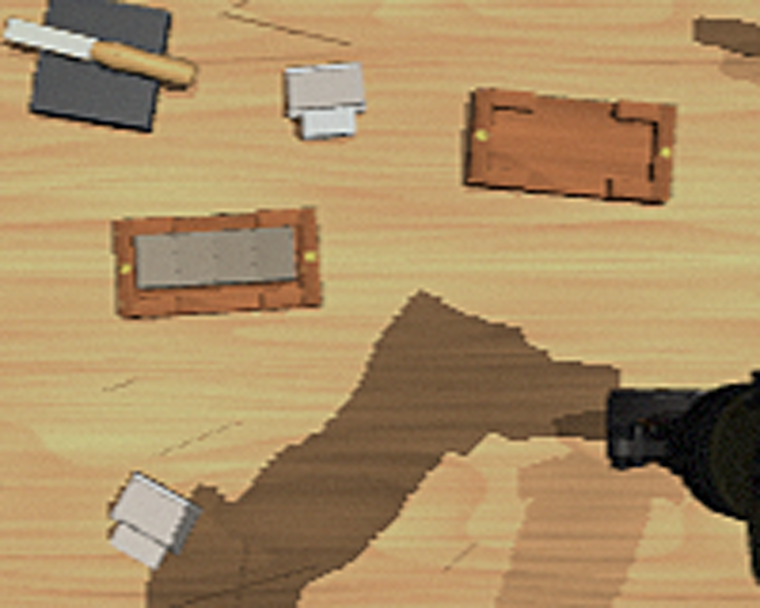

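The stone is seated at (613.6, 20.8) with 3.3° yaw, and its top follows the hollow profile, 35.6 to 38 mm. I carry the holder over it.

Emit:
send_rows(
  xyz=[
    [0.08, -0.15, 0],
    [0.16, -0.3, 0],
    [0.23, -0.47, 0],
    [0.28, -0.65, 0],
    [0.33, -0.82, 0],
    [0.37, -0.97, 0],
    [0.37, -0.97, 0],
    [0.37, -0.97, 0],
  ],
  rot=[
    [0, 0.001, -0.01],
    [0, 0.001, -0.02],
    [0, 0.001, -0.03],
    [0, 0.001, -0.04],
    [0, 0.001, -0.041],
    [0, 0.001, -0.041],
    [0, 0.001, -0.041],
    [0, 0.001, -0.041],
  ],
  gripper=[15, 15, 15, 15, 15, 15, 15, 15],
)

```text
time_s: 15.0
tool_pos: [0.5924, 0.0032, 0.1784]
ee_rot: [-3.138, 0.002, 0.065]
wrist_force: [-0.2, 0.4, -5.5]
grip_width: 0.025
```

```bash
python3 go.py .6033 .0701 .15 .058
cat > tilt.py <<'E'
from h import *
import sys
# usage: tilt.py theta ex ey ez  -> relative command so that edge at E
OFF=np.array([.0074,-.0598,-.0761])
def cmd(th,E,yaw=.058):
    s=get_state(); p0=s["tool_pos"]; R0=Ro.from_euler("xyz",s["ee_rot"])
    Rh=Ro.from_euler("z",yaw)*Ro.from_euler("x",th)
    p1=np.array(E)-Rh.apply(OFF); R1=Rh*Ro.from_euler("x",np.pi)
    return (R0.inv().apply(p1-p0)/.3).round(4).tolist(),((R0.inv()*R1).as_rotvec()/1.5).round(4).tolist()
def now():
    s=get_state(); R0=Ro.from_euler("xyz",s["ee_rot"])*Ro.from_euler("x",-np.pi)
    e=R0.as_euler("ZXY"); print("t",s["time_s"],"edge",(s["tool_pos"]+R0.apply(OFF)).round(4),"yaw,tilt,roll",e.round(4),"F",s["wrist_force"].round(1),s["grip_width"].round(4))
if __name__=="__main__":
    now()
    a=[float(x) for x in sys.argv[1:]]
    for th in a[3:]: print(th,*cmd(th,a[:3]))
E
python3 tilt.py .6142 .0108 .06 0.02
```

```text
t 15.0 xyz [0.0508, -0.22, 0.0952] rot [-0.0021, 0.0013, 0.0046] norm rows 1.4702377730936411 0.05234632829328016Traceback (most recent call last):
  File "tilt.py", line 14, in <module>
    now()
    ~~~^^
  File "tilt.py", line 12, in now
    e=R0.as_euler("ZXY"); print("t",s["time_s"],"edge",(s["tool_pos"]+R0.apply(OFF)).round(4),"yaw,tilt,roll",e.round(4),"F",s["wrist_force"].round(1),s["grip_width"].round(4))
                                                                                                                                                       ^^^^^^^^^^^^^^^^^^^^^
AttributeError: 'float' object has no attribute 'round'
```

Emit:
send_rows(
  xyz=[
    [0.02, -0.1, 0.03],
    [0.05, -0.2, 0.07],
    [0.051, -0.22, 0.095],
    [0.051, -0.22, 0.095],
    [0.051, -0.22, 0.095],
    [0.051, -0.22, 0.095],
  ],
  rot=[
    [0, 0, 0.002],
    [0, 0, 0.004],
    [0, 0, 0.004],
    [0, 0, 0.004],
    [0, 0, 0.004],
    [0, 0, 0.004],
  ],
  gripper=[15, 15, 15, 15, 15, 15],
)

```text
time_s: 15.6
tool_pos: [0.6046, 0.0616, 0.1521]
ee_rot: [3.14, -0.001, 0.048]
wrist_force: [-0.3, -0.4, -5.1]
grip_width: 0.0248
```

```bash
sed -i 's/s\["grip_width"\].round(4)/s["grip_width"]/' tilt.py
python3 tilt.py .6142 .0108 .045 0.02; python3 -c "
from h import *
im=get_image('wrist');save(im,'w11.png',(60,300,110,400),2.6)
W=wcloud(im); comps(W,.06,.085,40);comps(W,.01,.045)
im=get_image('side');save(im,'s11.png',(90,260,130,330),3.5)"
```

```text
t 15.6 edge [0.615  0.002  0.0761] yaw,tilt,roll [ 0.0482 -0.0021 -0.001 ] F [-0.3 -0.4 -5.1] 0.02481773179710374
0.02 [-0.003, -0.0236, 0.0993] [0.0147, -0.0007, -0.0065]
[325. 195.] [615.3   5.5] [34.6 10.7] 10.2 [0.0788 0.0801 0.0813]
[209.  29.] [748.4 110.1] [147.8  68.5] 89.9 [0.0203 0.022  0.0421]
[385.  59.] [738.  -63.9] [57.4 60.7] 5.1 [0.0145 0.0215 0.0258]
[487. 115.] [ 704.8 -226.9] [105.4  75.9] 84.7 [0.0114 0.0133 0.0223]
[313. 167.] [610.8  18.9] [ 75.7 155. ] 3.7 [0.0121 0.0219 0.0372]
[ 80. 234.] [537.9 260.5] [96.8 41.6] 89.2 [0.0137 0.0227 0.0246]
[ 66. 294.] [441.1 294.1] [132.3  42.4] 87.5 [0.0123 0.0223 0.0243]
[  6. 324.] [343.  471.1] [39.4 86.7] 71.4 [0.0107 0.0138 0.0256]
[241. 322.] [434.1  61.4] [63.4 29.6] 84.6 [0.0128 0.0158 0.0201]
```

View pics/w11.png

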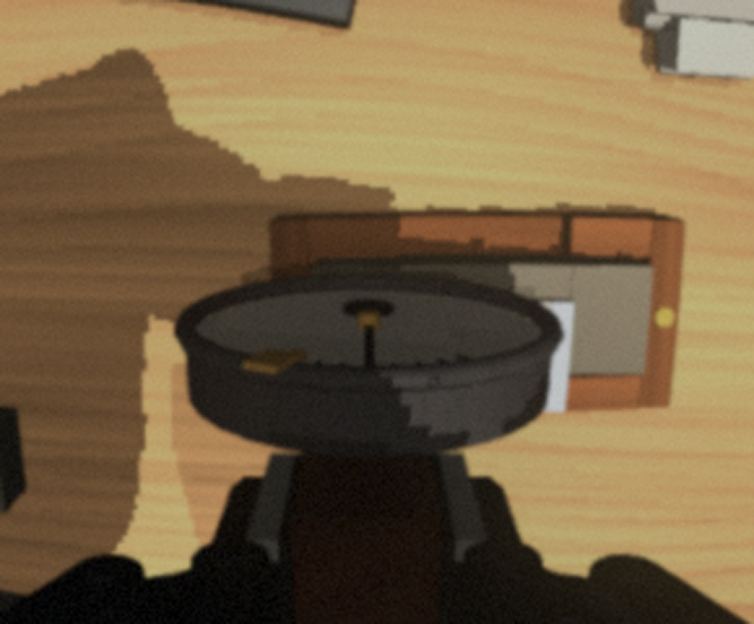

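View pics/s11.png

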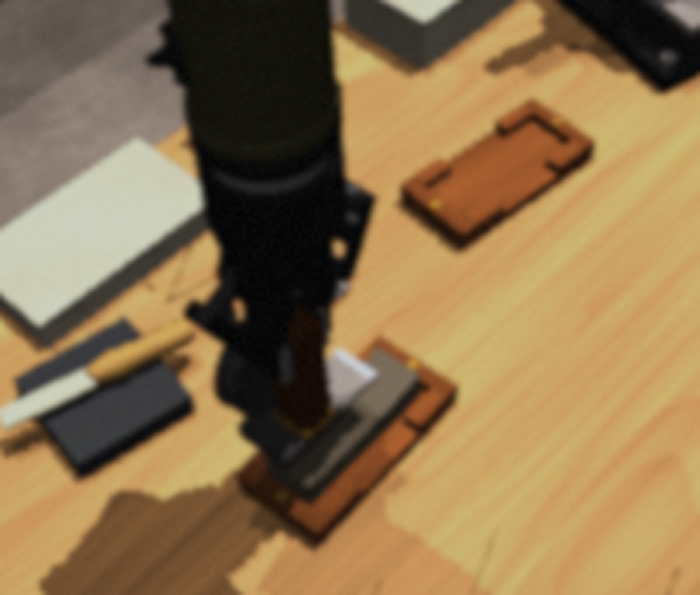

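The wrist view shows the knife (560,350) over the stone, parallel to it. I lower the holder to a hover just above the stone and let it settle.

Emit:
send_rows(
  xyz=[
    [0, -0.024, 0.04],
    [0, -0.024, 0.09],
    [0, -0.024, 0.099],
    [0, -0.024, 0.099],
    [0, -0.024, 0.099],
    [0, -0.024, 0.099],
    [0, -0.024, 0.099],
  ],
  rot=[
    [0.015, 0, -0.007],
    [0.015, 0, -0.007],
    [0.015, 0, -0.007],
    [0.015, 0, -0.007],
    [0.015, 0, -0.007],
    [0.015, 0, -0.007],
    [0.015, 0, -0.007],
  ],
  gripper=[15, 15, 15, 15, 15, 15, 15],
)

```text
time_s: 16.4
tool_pos: [0.6048, 0.0717, 0.1229]
ee_rot: [-3.119, -0.003, 0.062]
wrist_force: [-0.1, 0.0, -5.3]
grip_width: 0.0248
```

```bash
python3 tilt.py .6142 .0108 .0359 0.02 .03; python3 -c "
from h import *
im=get_image('wrist');save(im,'w12.png',(60,300,110,400),2.6);W=wcloud(im); comps(W,.043,.052,40)"
```

```text
t 16.4 edge [0.616  0.0142 0.0455] yaw,tilt,roll [ 0.0619  0.0225 -0.0027] F [-0.1  0.  -5.3] 0.024777529789900707
0.02 [-0.0053, 0.0109, 0.0322] [-0.0017, -0.0017, 0.0026]
0.03 [-0.0053, 0.0135, 0.0302] [0.005, -0.0017, 0.0026]
[325. 195.] [616.1  17.7] [35.2 10.5] 10.7 [0.0483 0.0496 0.0507]
```

View pics/w12.png

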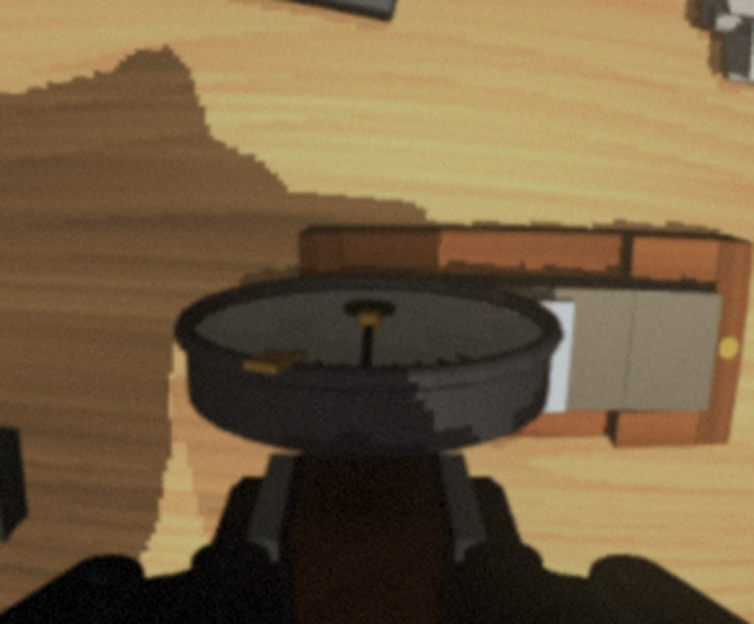

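Emit:
send_rows(
  xyz=[
    [-0.005, 0.011, 0.01],
    [-0.005, 0.011, 0.018],
    [-0.005, 0.012, 0.024],
    [-0.005, 0.012, 0.028],
    [-0.005, 0.012, 0.031],
    [-0.005, 0.012, 0.031],
    [-0.005, 0.012, 0.031],
  ],
  rot=[
    [0.001, -0.002, 0.002],
    [0.002, -0.002, 0.002],
    [0.002, -0.002, 0.002],
    [0.002, -0.002, 0.002],
    [0.002, -0.002, 0.002],
    [0.002, -0.002, 0.002],
    [0.002, -0.002, 0.002],
  ],
  gripper=[15, 15, 15, 15, 15, 15, 15],
)

```text
time_s: 17.15
tool_pos: [0.6031, 0.0679, 0.1138]
ee_rot: [-3.117, 0.001, 0.059]
wrist_force: [-2.6, -1.4, 6.2]
grip_width: 0.0249
```

```bash
python3 tilt.py .6142 .0108 .0359 0.02 .03
```

```text
t 17.15 edge [0.6137 0.0105 0.0362] yaw,tilt,roll [0.0587 0.0251 0.0014] F [-2.6 -1.4  6.2] 0.02491980777198693
0.02 [0.0014, -0.002, 0.002] [-0.0034, 0.0009, 0.0004]
0.03 [0.0014, 0.0005, -0.0] [0.0033, 0.0009, 0.0004]
```

The knife is flat on the stone: tilt 0.025, which matches the hollow's slope, with about 11 N of contact. I let it rest briefly, then rock it up about the edge.

Emit:
send_rows(
  xyz=[
    [0, 0, 0],
    [0, 0, 0],
    [0, 0, 0],
    [0, 0, 0],
  ],
  rot=[
    [0, 0, 0],
    [0, 0, 0],
    [0, 0, 0],
    [0, 0, 0],
  ],
  gripper=[15, 15, 15, 15],
)

```text
time_s: 17.55
tool_pos: [0.6031, 0.0679, 0.1138]
ee_rot: [-3.117, 0.001, 0.059]
wrist_force: [-3.6, -1.7, 5.5]
grip_width: 0.0252
```

```bash
python3 -c "
from h import *
im=get_image('wrist');save(im,'w13.png',(60,300,110,400),2.6)"; python3 tilt.py .6139 .0105 .0368 0.025 .06 .1 .14 .18 .22
```

```text
t 17.6 edge [0.6138 0.0105 0.0362] yaw,tilt,roll [0.0587 0.0251 0.0014] F [-1.6 -1.8  6.8] 0.02480626512210299
0.025 [0.0002, 0.0001, -0.0021] [-0.0, 0.0009, 0.0005]
0.06 [0.0002, 0.0091, -0.0089] [0.0233, 0.0009, 0.0004]
0.1 [0.0002, 0.0197, -0.0163] [0.05, 0.0009, 0.0004]
0.14 [0.0002, 0.0305, -0.0233] [0.0766, 0.0009, 0.0004]
0.18 [0.0002, 0.0416, -0.0298] [0.1033, 0.001, 0.0004]
0.22 [0.0002, 0.053, -0.0359] [0.13, 0.001, 0.0004]
```

View pics/w13.png

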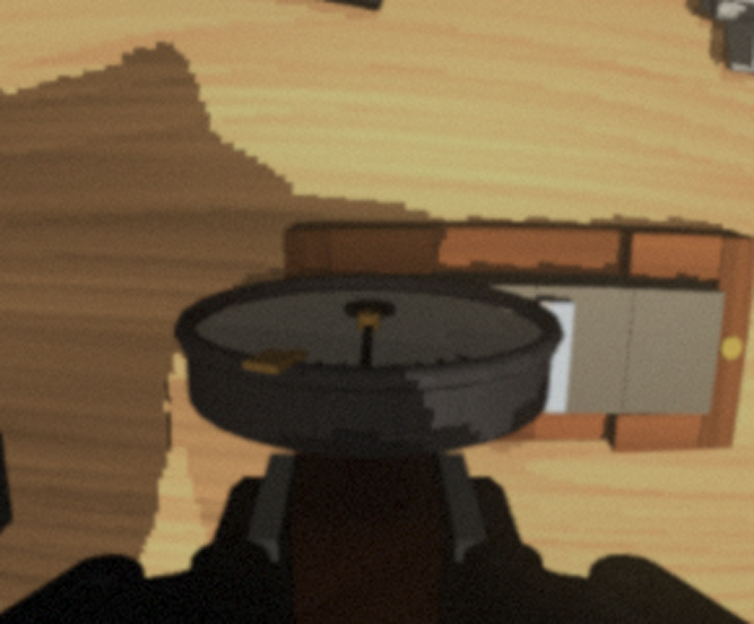

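Emit:
send_rows(
  xyz=[
    [0.001, 0.0, -0.003],
    [0.002, 0.009, -0.009],
    [0.003, 0.02, -0.016],
    [0.004, 0.03, -0.023],
    [0.004, 0.042, -0.03],
    [0.004, 0.053, -0.036],
    [0.004, 0.053, -0.036],
    [0.004, 0.053, -0.036],
  ],
  rot=[
    [0, 0.001, 0],
    [0.023, 0.001, 0],
    [0.05, 0.001, 0],
    [0.077, 0.001, 0],
    [0.103, 0.001, 0],
    [0.13, 0.001, 0],
    [0.13, 0.001, 0],
    [0.13, 0.001, 0],
  ],
  gripper=[15, 15, 15, 15, 15, 15, 15, 15],
)

```text
time_s: 18.4
tool_pos: [0.6056, 0.0516, 0.1229]
ee_rot: [-2.922, -0.0, 0.058]
wrist_force: [-0.3, 0.6, -3.5]
grip_width: 0.0252
```

```bash
python3 tilt.py .6148 .0105 .0362 0.22 .26 .3 .34 .37
```

```text
t 18.4 edge [0.6154 0.0103 0.0356] yaw,tilt,roll [ 0.0579  0.2194 -0.0003] F [-0.3  0.6 -3.5] 0.025208336227507327
0.22 [-0.0019, -0.001, -0.0017] [0.0004, -0.0002, -0.0]
0.26 [-0.0018, 0.0093, -0.0095] [0.0271, -0.0002, -0.0]
0.3 [-0.0018, 0.0199, -0.0169] [0.0537, -0.0002, -0.0]
0.34 [-0.0018, 0.0308, -0.0238] [0.0804, -0.0002, -0.0]
0.37 [-0.0018, 0.0392, -0.0287] [0.1004, -0.0002, -0.0]
```

Emit:
send_rows(
  xyz=[
    [-0.001, 0.0, 0.0015],
    [-0.001, 0.009, -0.007],
    [-0.001, 0.02, -0.0145],
    [-0.001, 0.031, -0.021],
    [-0.001, 0.039, -0.026],
    [-0.001, 0.039, -0.026],
    [-0.001, 0.039, -0.026],
  ],
  rot=[
    [0, 0, 0],
    [0.027, 0, 0],
    [0.054, 0, 0],
    [0.08, 0, 0],
    [0.1, 0, 0],
    [0.1, 0, 0],
    [0.1, 0, 0],
  ],
  gripper=[15, 15, 15, 15, 15, 15, 15],
)

```text
time_s: 19.1
tool_pos: [0.6058, 0.0393, 0.1283]
ee_rot: [-2.773, -0.0, 0.06]
wrist_force: [0.3, -0.6, -5.1]
grip_width: 0.0252
```

```bash
python3 tilt.py .6148 .0105 .0356 0.37 .38 .39 .40
python3 - <<'E'
from dial import *
im=get_image('wrist');s=get_state();save(im,'w14.png',(150,240,160,320),5);np.savez('/tmp/w14.npz',**im)
W,H,m=dial(im,s,"")
v=im["frame"].max(2)
# dark pointer pixels: by depth plane x<32.6, within dial
for y in range(178,206,2):
    row=[(x,H[y,x,0].round(1),H[y,x,1].round(1),H[y,x,2].round(1)) for x in range(200,262) if H[y,x,0]>31 and v[y,x]<26 and abs(H[y,x,1])<20 and H[y,x,0]<34]
    print(y,row[:1],row[-1:],len(row))
E
```

```text
t 19.1 edge [0.6149 0.0115 0.0357] yaw,tilt,roll [ 0.0597  0.369  -0.0004] F [ 0.3 -0.6 -5.1] 0.02516510129227152
0.37 [-0.0004, 0.0034, -0.001] [0.0006, 0.0002, 0.0011]
0.38 [-0.0004, 0.0059, -0.003] [0.0073, 0.0002, 0.0011]
0.39 [-0.0004, 0.0085, -0.0049] [0.014, 0.0002, 0.0011]
0.4 [-0.0005, 0.0111, -0.0069] [0.0206, 0.0002, 0.0011]
178 [(255, np.float64(32.4), np.float64(-2.6), np.float64(-31.7))] [(261, np.float64(32.1), np.float64(-6.3), np.float64(-32.9))] 7
180 [(258, np.float64(31.9), np.float64(-4.4), np.float64(-28.5))] [(261, np.float64(32.3), np.float64(-6.1), np.float64(-27.0))] 3
182 [] [] 0
184 [] [] 0
186 [(249, np.float64(31.7), np.float64(0.9), np.float64(-15.9))] [(249, np.float64(31.7), np.float64(0.9), np.float64(-15.9))] 1
188 [(244, np.float64(32.0), np.float64(3.5), np.float64(-10.8))] [(246, np.float64(31.7), np.float64(2.5), np.float64(-11.7))] 3
190 [(242, np.float64(32.2), np.float64(4.5), np.float64(-6.3))] [(243, np.float64(31.9), np.float64(4.0), np.float64(-7.1))] 2
192 [(239, np.float64(32.0), np.float64(5.9), np.float64(-3.2))] [(240, np.float64(32.1), np.float64(5.4), np.float64(-3.0))] 2
194 [(235, np.float64(32.0), np.float64(7.8), np.float64(0.3))] [(237, np.float64(32.1), np.float64(6.8), np.float64(0.8))] 3
196 [(233, np.float64(31.8), np.float64(8.6), np.float64(3.1))] [(234, np.float64(32.4), np.float64(8.0), np.float64(5.1))] 2
198 [(230, np.float64(32.4), np.float64(9.8), np.float64(8.2))] [(232, np.float64(31.8), np.float64(8.9), np.float64(6.3))] 3
200 [] [] 0
202 [] [] 0
204 [] [] 0
```

View pics/w14.png

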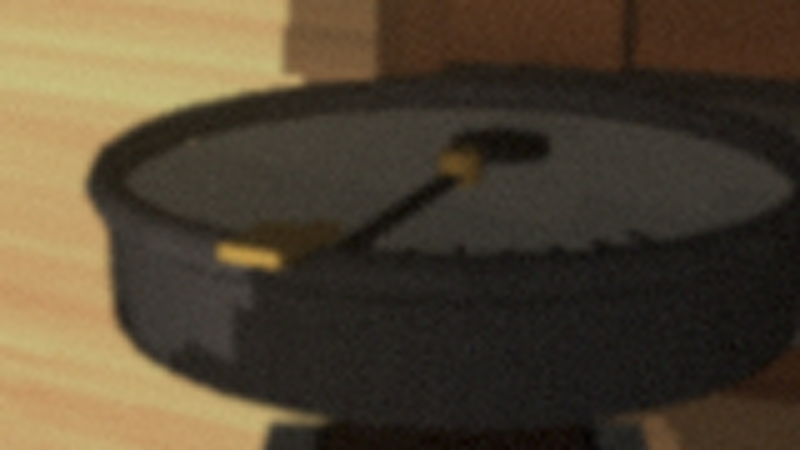

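The pointer's black needle is near the index mark but short of it, and may still be settling. I tilt a little more, add light pressure, and let it settle.

Emit:
send_rows(
  xyz=[
    [0, 0.004, -0.0015],
    [0, 0.007, -0.002],
    [0, 0.007, -0.002],
    [0, 0.007, -0.002],
    [0, 0.007, -0.002],
    [0, 0.007, -0.002],
    [0, 0.007, -0.002],
    [0, 0.007, -0.002],
  ],
  rot=[
    [0.007, 0, 0.001],
    [0.014, 0, 0.001],
    [0.014, 0, 0.001],
    [0.014, 0, 0.001],
    [0.014, 0, 0.001],
    [0.014, 0, 0.001],
    [0.014, 0, 0.001],
    [0.014, 0, 0.001],
  ],
  gripper=[15, 15, 15, 15, 15, 15, 15, 15],
)

```text
time_s: 19.95
tool_pos: [0.6058, 0.0378, 0.1287]
ee_rot: [-2.749, 0.001, 0.058]
wrist_force: [-0.7, 5.2, 2.6]
grip_width: 0.0249
```

```bash
python3 tilt.py .6148 .0105 .0356 0.39
python3 - <<'E'
from dial import *
ims=[get_image('wrist') for _ in range(4)]
im=dict(ims[0]); F=np.mean([i["frame"].astype(float) for i in ims],0); im["frame"]=np.clip(F*2.2,0,255).astype(np.uint8)
im["z_map"]=np.median([i["z_map"] for i in ims],0)
s=get_state(); save(im,'w15.png',(160,225,180,270),8); np.savez('/tmp/w15.npz',**im,p=s["tool_pos"],e=s["ee_rot"])
for q in ("pointer_tip","index_tip","pointer","index"):
    for d in models.outline_of(q,"wrist"): 
        print(q,d["conf"],d["at"],d["mask"].sum())
import pickle
E
```

```text
t 19.95 edge [0.6147 0.0121 0.0355] yaw,tilt,roll [0.0578 0.3926 0.0006] F [-0.7  5.2  2.6] 0.02492234369794414
0.39 [-0.0, 0.0042, -0.002] [-0.0018, 0.0003, -0.0001]
pointer_tip 0.55 [179.7, 257.6] 183
index_tip 0.69 [212.8, 253.3] 13111
index_tip 0.55 [197.4, 214.2] 164
pointer 0.82 [180.9, 253.2] 224
pointer 0.28 [199.2, 214.3] 146
index 0.52 [197.2, 215.0] 122
```

View pics/w15.png

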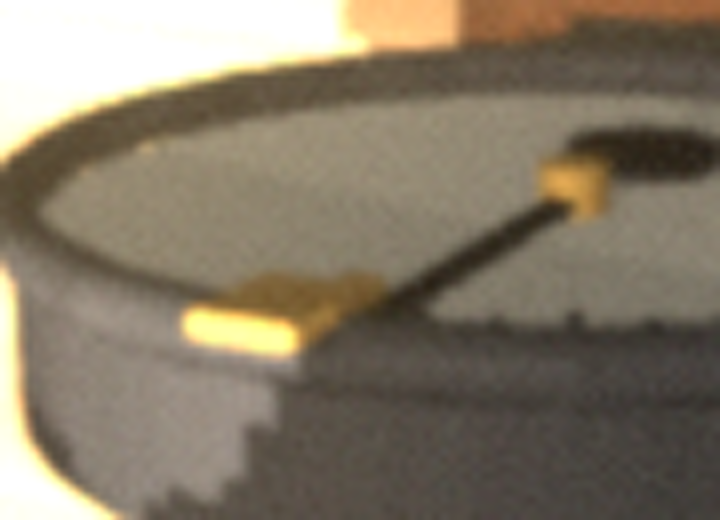

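```bash
cat > ana.py <<'E'
from dial import *
import sys
f=sys.argv[1]
im=dict(np.load(f)); s=dict(tool_pos=im["p"],ee_rot=im["e"])
W,H,m=dial(im,s,"")
# refit centre from rim face
x,y,z=H[...,0],H[...,1],H[...,2]
r0=np.hypot(y-.5,z+20); rim=(x>33.8)&(x<35.8)&(r0>36)&(r0<42)&~m&(z<0)
A=np.c_[2*y[rim],2*z[rim],np.ones(rim.sum())]; b=y[rim]**2+z[rim]**2
c=np.linalg.lstsq(A,b,rcond=None)[0]; print("rim fit",c[:2].round(2),np.sqrt(c[2]+c[0]**2+c[1]**2).round(2),rim.sum())
cy,cz=.5,-20
hub=(abs(y)<5)&(abs(z+19)<8)&m; print("hub",np.nanmedian(H[hub],0))
v=im["frame"].max(2).astype(float)
an=np.degrees(np.arctan2(y-cy,z-cz)); rr=np.hypot(y-cy,z-cz)
face=(x>31)&(x<33.2)&(an>5)&(an<35)
for lo in range(8,32,3):
    k=face&(rr>=lo)&(rr<lo+3); 
    if k.sum()<3: continue
    base=np.percentile(v[k],80); d=k&(v<base*.65); w=(base-v[d])
    if d.sum(): print("ptr r",lo,"ang",np.round(np.average(an[d],weights=w),2),d.sum(), "y",np.average(y[d],weights=w).round(2),"z",np.average(z[d],weights=w).round(2))
mk=m&(x>33)&(an>10)&(an<35)&(rr>29)&(rr<50)
for lo in range(28,48,2):
    k=mk&(rr>=lo)&(rr<lo+2)
    if k.sum()>2: print("idx r",lo,k.sum(),"ang",an[k].min().round(1),an[k].max().round(1),np.mean(an[k]).round(2),"x",np.median(x[k]).round(1))
E
python3 ana.py /tmp/w15.npz
```

```text
rim fit [ -0.14 -19.83] 39.53 402
hub [ 32.98566098  -0.27701249 -18.76723059]
ptr r 8 ang 19.23 2 y 3.74 z -10.69
ptr r 17 ang 20.88 5 y 7.18 z -2.5
ptr r 23 ang 20.99 2 y 8.93 z 1.98
idx r 30 7 ang 20.7 22.9 21.37 x 34.2
idx r 36 16 ang 18.3 25.8 21.24 x 35.7
idx r 38 26 ang 18.0 27.8 21.49 x 35.7
idx r 40 27 ang 18.5 32.4 22.69 x 35.7
idx r 42 28 ang 18.8 27.7 22.22 x 35.7
idx r 44 14 ang 19.0 26.9 22.05 x 35.8
```

```bash
sed -i 's/^cy,cz=.*/cy,cz=float(sys.argv[2]),float(sys.argv[3])/' ana.py; python3 ana.py /tmp/w15.npz -0.2 -19.8
python3 - <<'E'
import numpy as np
a=dict(np.load('/tmp/w10.npz')); a['frame']=np.clip(a['frame']*2.2,0,255).astype(np.uint8)
np.savez('/tmp/w10b.npz',**a,p=np.array([0.48125749,-0.29337772,0.07613773]),e=np.array([3.14070856,-7.8e-4,-4.43e-3]))
E
echo; python3 ana.py /tmp/w10b.npz 0.4 -19.8
```

```text
rim fit [ -0.14 -19.83] 39.53 402
hub [ 32.98566098  -0.27701249 -18.76723059]
ptr r 8 ang 23.43 2 y 3.74 z -10.69
ptr r 17 ang 23.1 5 y 7.18 z -2.5
ptr r 23 ang 22.75 2 y 8.93 z 1.98
idx r 30 5 ang 22.0 22.7 22.26 x 33.8
idx r 32 3 ang 22.1 24.2 23.2 x 34.2
idx r 36 14 ang 19.4 25.7 21.76 x 35.7
idx r 38 25 ang 19.1 28.9 22.74 x 35.7
idx r 40 29 ang 19.6 33.4 23.74 x 35.7
idx r 42 28 ang 19.8 28.7 23.14 x 35.7
idx r 44 15 ang 19.9 27.8 22.99 x 35.8

rim fit [  0.13 -19.55] 39.43 320
hub [ 32.84336052   0.44752445 -18.56690395]
idx r 30 5 ang 21.4 26.4 22.6 x 33.7
idx r 32 6 ang 20.6 23.6 22.17 x 34.2
idx r 36 13 ang 18.7 28.8 22.82 x 35.5
idx r 38 26 ang 18.5 33.5 23.07 x 35.5
idx r 40 29 ang 18.4 32.9 24.36 x 35.4
idx r 42 29 ang 19.1 27.6 22.75 x 35.6
idx r 44 50 ang 19.3 27.6 23.19 x 35.2
```

```bash
cat > rect.py <<'E'
from h import *
import sys
f,cy=sys.argv[1],float(sys.argv[2])
im=dict(np.load(f)); Rt=Ro.from_euler("xyz",im["e"])
N=14
yy,zz=np.meshgrid(np.arange(22,-8,-1/N),np.arange(28,-24,-1/N))
out=[]
for px in (32.0,35.7):
    T=np.stack([np.full_like(yy,px),-yy,-zz],-1)/1000
    Wd=Rt.apply(T.reshape(-1,3))+im["p"]; C=Wd@im["R"].T+im["t"]
    rho=np.hypot(C[:,0],C[:,1]); th=np.arctan2(rho,C[:,2]); k=th/rho
    u=(im["cx"]+im["fx"]*k*C[:,0]).reshape(yy.shape).astype(np.float32); v=(im["cy"]+im["fy"]*k*C[:,1]).reshape(yy.shape).astype(np.float32)
    o=cv2.remap(im["frame"],u,v,cv2.INTER_CUBIC)[:,:,::-1].copy()
    for a in (19,21,23,25,27):
        for r in (33,36,39,42,45) if px>33 else (12,16,20,24,28):
            Y=cy+r*np.sin(np.radians(a)); Z=-19.8+r*np.cos(np.radians(a))
            cv2.circle(o,(int((22-Y)*N),int((28-Z)*N)),1,(0,255,0) if a==23 else (255,80,80),-1)
    out.append(o)
o=np.hstack(out); o=cv2.resize(o,None,fx=.8,fy=.8,interpolation=cv2.INTER_AREA); print(o.shape); cv2.imwrite(sys.argv[3],o)
E
python3 rect.py /tmp/w15.npz -0.2 pics/r15.png
```

```text
(582, 672, 3)
```

View pics/r15.png

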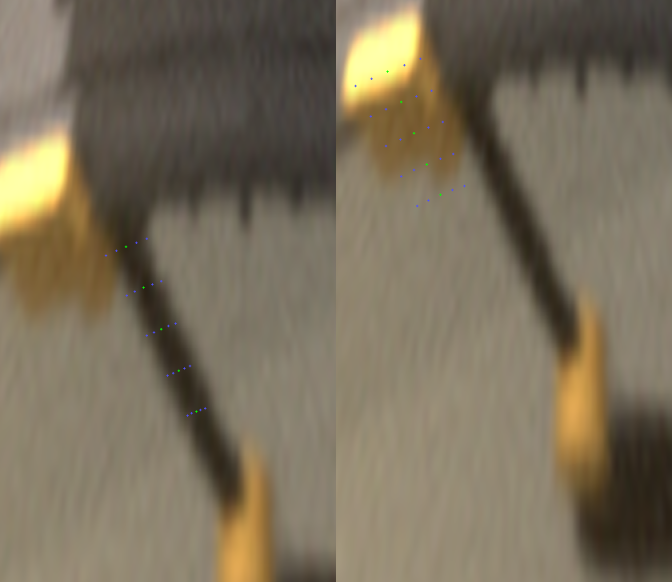

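```bash
cat > fit.py <<'E'
from h import *
import sys
from scipy.optimize import differential_evolution as DE
f=sys.argv[1]; im=dict(np.load(f)); Rt=Ro.from_euler("xyz",im["e"])
S=6; u0,v0,u1,v1=180,160,270,225
fr=im["frame"][v0:v1,u0:u1]; big=cv2.resize(fr,None,fx=S,fy=S,interpolation=cv2.INTER_CUBIC)
hsv=cv2.cvtColor(big,cv2.COLOR_RGB2HSV)
g=(hsv[...,1]>110)&(hsv[...,0]>10)&(hsv[...,0]<32)&(hsv[...,2]>60)
n,l,st,c=cv2.connectedComponentsWithStats(g.astype(np.uint8))
k=[i for i in range(1,n) if st[i,4]>300]; 
for i in k: print(i,c[i].round(),st[i])
def proj(T):
    T=np.asarray(T,float)*[1,-1,-1]/1000
    C=(Rt.apply(T)+im["p"])@im["R"].T+im["t"]; rho=np.hypot(C[:,0],C[:,1]); kk=np.arctan2(rho,C[:,2])/rho
    return np.c_[(im["cx"]+im["fx"]*kk*C[:,0]-u0+.5)*S,(im["cy"]+im["fy"]*kk*C[:,1]-v0+.5)*S]
idx=min(k,key=lambda i:abs(c[i][0]-270-0)+abs(c[i][1]-240)); M=(l==idx).astype(np.uint8)
cv2.imwrite("pics/maskfit.png",M*255)
def pts(p,cy):
    a,w,rb,r2,x0,x1=p; P=[]
    for x in (x0,x1):
        for r,t in ((32,0),(rb,w),(rb,-w),(r2,w),(r2,-w)):
            P.append((x,cy+r*np.sin(a)+t*np.cos(a),-19.8+r*np.cos(a)-t*np.sin(a)))
    return P
def cost(p,cy):
    q=proj(pts(p,cy)); h=cv2.convexHull(q.astype(np.float32)).astype(np.int32); B=np.zeros_like(M); cv2.fillConvexPoly(B,h,1)
    return -(B&M).sum()/max(1,(B|M).sum())
for cy in (-.3,0,.3):
    b=[(.26,.5),(1,6),(32.5,40),(38,48),(31,35),(35,38)]
    rs=DE(cost,b,args=(cy,),seed=1,maxiter=60,popsize=12,tol=1e-6); print(cy,rs.fun.round(3),rs.x.round(3))
E
python3 fit.py /tmp/w15.npz; python3 fit.py /tmp/w10b.npz
```

```text
1 [381.  15.] [ 261    0  279   43 8104]
11 [ 29. 105.] [  0  87  67  38 510]
15 [433. 136.] [ 404  109   59   56 2429]
22 [221. 229.] [ 138  206  157   59 4953]
-0.3 557286609882165.1 [ 0.404  5.998 32.518 47.998 31.005 37.994]
0 558011497177976.5 [ 0.419  5.987 32.513 47.988 31.001 37.993]
0.3 556597190082359.2 [ 0.405  5.992 32.528 47.992 31.004 37.999]
1 [209.  31.] [    0     0   540   123 28455]
12 [430. 135.] [ 398  108   70   57 2609]
15 [ 21. 332.] [   0  204   95  186 4764]
16 [208. 234.] [ 136  205  152   61 6207]
-0.3 549140988143294.44 [ 0.261  5.996 32.504 47.97  31.032 37.999]
0 551373268582901.4 [ 0.26   5.998 32.59  47.991 31.    37.998]
0.3 556093816282091.75 [ 0.261  5.999 32.514 47.951 31.011 37.978]fit.py:26: RuntimeWarning: overflow encountered in scalar negative
  return -(B&M).sum()/max(1,(B|M).sum())
fit.py:26: RuntimeWarning: overflow encountered in scalar negative
  return -(B&M).sum()/max(1,(B|M).sum())
```

```bash
sed -i 's/return -(B&M).sum()/return -float((B\&M).sum())/' fit.py
cat >> fit.py <<'E'
# pointer line: dark, between hub and rim
v=cv2.GaussianBlur(big.max(2),(0,0),2).astype(float)
def pc(p,cy,xp):
    a=p; s=0
    r=np.linspace(9,27,60)
    out=[]
    for t in np.linspace(-1.2,1.2,9):
        q=proj(np.c_[np.full(60,xp),cy+r*np.sin(a)+t*np.cos(a),-19.8+r*np.cos(a)-t*np.sin(a)])
        out.append(cv2.remap(v.astype(np.float32),q[:,0].astype(np.float32)[None],q[:,1].astype(np.float32)[None],cv2.INTER_LINEAR).mean())
    w=np.exp(-np.linspace(-1.2,1.2,9)**2/.3); return (np.array(out)*w).sum()/w.sum()
for xp in (31.5,32):
  for cy in (-.6,-.3,0,.3):
    A=np.linspace(-.1,.55,261); C=[pc(a,cy,xp) for a in A]; print("ptr",xp,cy,A[np.argmin(C)].round(3),min(C).round(1))
E
python3 fit.py /tmp/w15.npz; python3 fit.py /tmp/w10b.npz
```

```text
1 [381.  15.] [ 261    0  279   43 8104]
11 [ 29. 105.] [  0  87  67  38 510]
15 [433. 136.] [ 404  109   59   56 2429]
22 [221. 229.] [ 138  206  157   59 4953]
-0.3 -0.831 [ 0.43   4.332 35.411 43.195 34.833 35.055]
0 -0.832 [ 0.423  4.561 35.282 43.413 34.981 35.004]
0.3 -0.83 [ 0.418  4.467 35.088 42.996 34.932 35.013]
ptr 31.5 -0.6 0.455 53.7
ptr 31.5 -0.3 0.442 53.1
ptr 31.5 0 0.428 52.6
ptr 31.5 0.3 0.412 52.3
ptr 32 -0.6 0.418 52.7
ptr 32 -0.3 0.405 52.5
ptr 32 0 0.39 52.5
ptr 32 0.3 0.375 52.7
1 [209.  31.] [    0     0   540   123 28455]
12 [430. 135.] [ 398  108   70   57 2609]
15 [ 21. 332.] [   0  204   95  186 4764]
16 [208. 234.] [ 136  205  152   61 6207]
-0.3 -0.859 [ 0.455  3.292 33.839 44.044 33.574 35.002]
0 -0.849 [ 0.42   4.178 36.085 47.317 34.953 35.05 ]
0.3 -0.862 [ 0.438  3.355 33.852 43.956 33.671 35.006]
ptr 31.5 -0.6 0.047 45.3
ptr 31.5 -0.3 0.032 44.0
ptr 31.5 0 0.018 43.3
ptr 31.5 0.3 0.003 43.1
ptr 32 -0.6 0.047 46.6
ptr 32 -0.3 0.032 45.3
ptr 32 0 0.018 44.4
ptr 32 0.3 0.003 44.1
```

```bash
sed '/^for cy in/,$d' fit.py > fit2.py
cat >> fit2.py <<'E'
for cy in (-.3,0,.3,.4):
    for sh in ([3.3,33.85,44,33.6,35.0],[3.3,35,44,33.6,35.5],[3.6,35,43,34,35.3]):
        A=np.linspace(.3,.52,111); C=[cost([a]+sh,cy) for a in A]; print(cy,sh,A[np.argmin(C)].round(3),round(min(C),3))
E
python3 fit2.py /tmp/w15.npz|grep -v '\] \['; echo; python3 fit2.py /tmp/w10b.npz
python3 - <<'E'
import cv2,numpy as np
E
```

```text
-0.3 [3.3, 33.85, 44, 33.6, 35.0] 0.448 -0.64
-0.3 [3.3, 35, 44, 33.6, 35.5] 0.432 -0.613
-0.3 [3.6, 35, 43, 34, 35.3] 0.434 -0.724
0 [3.3, 33.85, 44, 33.6, 35.0] 0.448 -0.631
0 [3.3, 35, 44, 33.6, 35.5] 0.434 -0.606
0 [3.6, 35, 43, 34, 35.3] 0.432 -0.715
0.3 [3.3, 33.85, 44, 33.6, 35.0] 0.438 -0.622
0.3 [3.3, 35, 44, 33.6, 35.5] 0.42 -0.602
0.3 [3.6, 35, 43, 34, 35.3] 0.422 -0.708
0.4 [3.3, 33.85, 44, 33.6, 35.0] 0.438 -0.618
0.4 [3.3, 35, 44, 33.6, 35.5] 0.416 -0.6
0.4 [3.6, 35, 43, 34, 35.3] 0.42 -0.706

1 [209.  31.] [    0     0   540   123 28455]
12 [430. 135.] [ 398  108   70   57 2609]
15 [ 21. 332.] [   0  204   95  186 4764]
16 [208. 234.] [ 136  205  152   61 6207]
-0.3 [3.3, 33.85, 44, 33.6, 35.0] 0.456 -0.854
-0.3 [3.3, 35, 44, 33.6, 35.5] 0.45 -0.799
-0.3 [3.6, 35, 43, 34, 35.3] 0.446 -0.706
0 [3.3, 33.85, 44, 33.6, 35.0] 0.448 -0.854
0 [3.3, 35, 44, 33.6, 35.5] 0.442 -0.798
0 [3.6, 35, 43, 34, 35.3] 0.436 -0.721
0.3 [3.3, 33.85, 44, 33.6, 35.0] 0.438 -0.854
0.3 [3.3, 35, 44, 33.6, 35.5] 0.434 -0.809
0.3 [3.6, 35, 43, 34, 35.3] 0.436 -0.729
0.4 [3.3, 33.85, 44, 33.6, 35.0] 0.438 -0.854
0.4 [3.3, 35, 44, 33.6, 35.5] 0.434 -0.805
0.4 [3.6, 35, 43, 34, 35.3] 0.434 -0.73
```

View pics/maskfit.png

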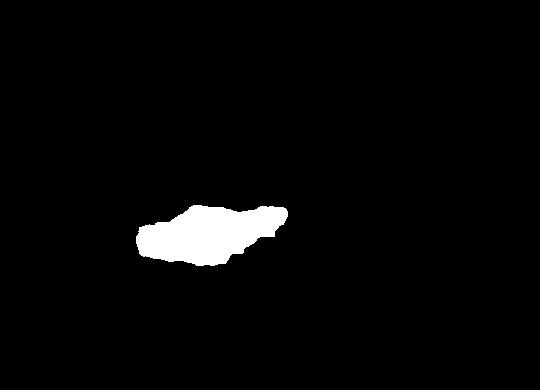

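```bash
cat > fit3.py <<'E'
from h import *
from scipy.optimize import differential_evolution as DE
S=6; u0,v0,u1,v1=180,160,270,225
class Fr:
    def __init__(s,f,near):
        im=dict(np.load(f)); s.im=im; s.Rt=Ro.from_euler("xyz",im["e"])
        big=cv2.resize(im["frame"][v0:v1,u0:u1],None,fx=S,fy=S,interpolation=cv2.INTER_CUBIC); s.big=big
        hsv=cv2.cvtColor(big,cv2.COLOR_RGB2HSV)
        g=(hsv[...,1]>110)&(hsv[...,0]>10)&(hsv[...,0]<32)&(hsv[...,2]>60)
        n,l,st,c=cv2.connectedComponentsWithStats(g.astype(np.uint8))
        k=min([i for i in range(1,n) if st[i,4]>2000],key=lambda i:np.hypot(*(c[i]-near))); s.M=(l==k)
    def proj(s,T):
        im=s.im; T=np.asarray(T,float)*[1,-1,-1]/1000
        C=(s.Rt.apply(T)+im["p"])@im["R"].T+im["t"]; rho=np.hypot(C[:,0],C[:,1]); kk=np.arctan2(rho,C[:,2])/rho
        return np.c_[(im["cx"]+im["fx"]*kk*C[:,0]-u0+.5)*S-.5,(im["cy"]+im["fy"]*kk*C[:,1]-v0+.5)*S-.5]
    def draw(s,a,cy,cz,sh):
        w,rb,r2,x0,x1,w2,xa=sh; B=np.zeros(s.M.shape,np.uint8)
        for (w_in,w_out,ra,rc,xl,xh) in ((w,w,rb,r2,x0,x1),(.1,w2,32,rb,xa,x1)):
            P=[(x,cy+r*np.sin(a)+t*np.cos(a),cz+r*np.cos(a)-t*np.sin(a)) for x in (xl,xh) for r,ww in ((ra,w_in),(rc,w_out)) for t in (-ww,ww)]
            cv2.fillConvexPoly(B,cv2.convexHull(s.proj(P).astype(np.float32)).astype(np.int32),1)
        return B.astype(bool)
    def iou(s,*a):
        B=s.draw(*a); return float((B&s.M).sum())/max(1.,float((B|s.M).sum()))
F1=Fr("/tmp/w10b.npz",(208,234)); F2=Fr("/tmp/w15.npz",(221,229))
def cost(p,cy1,cy2):
    a,ph,cz=p[:3]; sh=p[3:]
    return -F1.iou(a,cy1,cz,sh)-F2.iou(a+ph,cy2,cz,sh)
if __name__=="__main__":
    for cy1,cy2,cz in ((.36,-.1,0),(.36,.2,0),(.1,-.2,0)):
        b=[(.26,.5),(-.02,.02),(-20.5,-19.5),(1.5,5),(33.5,40),(40,46),(33,35),(35,37),(.2,3),(33,35)]
        rs=DE(cost,b,args=(cy1,cy2),seed=2,maxiter=80,popsize=8,tol=1e-6); print(cy1,cy2,round(rs.fun,3),rs.x.round(3))
        for nm,Fx,ph,cy in (("a",F1,0,cy1),("b",F2,rs.x[1],cy2)):
            B=Fx.draw(rs.x[0]+ph,cy,rs.x[2],rs.x[3:]); o=Fx.big[:,:,::-1].copy()
            cs,_=cv2.findContours(B.astype(np.uint8),0,2); cv2.drawContours(o,cs,-1,(0,255,0),1)
            cs,_=cv2.findContours(Fx.M.astype(np.uint8),0,2); cv2.drawContours(o,cs,-1,(255,0,255),1); cv2.imwrite(f"pics/fit3_{nm}.png",o)
E
python3 fit3.py; python3 -c "
import cv2,numpy as np
a=cv2.imread('pics/fit3_a.png')[150:320,80:480];b=cv2.imread('pics/fit3_b.png')[150:320,80:480]
cv2.imwrite('pics/fit3.png',cv2.resize(np.vstack([a,b]),None,fx=1.7,fy=1.7))"
```

```text
0.36 -0.1 -1.539 [ 4.2100e-01  7.0000e-03 -1.9865e+01  3.7110e+00  3.4992e+01  4.4443e+01
  3.4226e+01  3.5157e+01  2.7000e-01  3.3559e+01]
0.36 0.2 -1.539 [ 4.2900e-01 -2.0000e-03 -1.9647e+01  3.5250e+00  3.3823e+01  4.3921e+01
  3.4009e+01  3.5166e+01  2.5200e-01  3.3666e+01]
0.1 -0.2 -1.545 [  0.439   0.    -19.724   3.553  33.812  43.774  33.882  35.114   0.272
  34.847]
```

View pics/fit3.png

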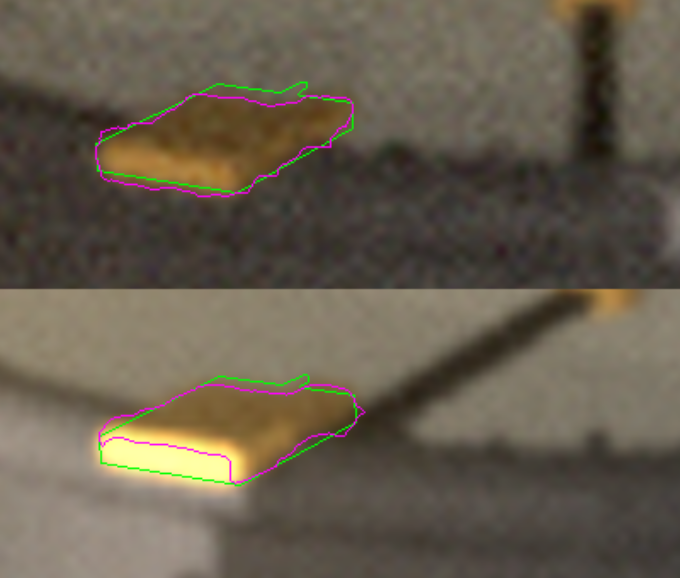

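```bash
cat > fit4.py <<'E'
from fit3 import *
def draw(F,a,cy,cz,sh):
    w,r1,r2,x0,x1=sh; B=np.zeros(F.M.shape,np.uint8)
    P=[(x,cy+r*np.sin(a)+t*np.cos(a),cz+r*np.cos(a)-t*np.sin(a)) for x in (x0,x1) for r in (r1,r2) for t in (-w,w)]
    cv2.fillConvexPoly(B,cv2.convexHull(F.proj(P).astype(np.float32)).astype(np.int32),1); return B.astype(bool)
def iou(F,*a):
    B=draw(F,*a); return float((B&F.M).sum())/max(1.,float((B|F.M).sum()))
F2.M=cv2.morphologyEx(F2.M.astype(np.uint8),cv2.MORPH_CLOSE,np.ones((5,5))).astype(bool)
hs=cv2.cvtColor(F2.big,cv2.COLOR_RGB2HSV); br=(hs[...,0]>15)&(hs[...,0]<32)&(hs[...,2]>150)&(hs[...,1]>50); br[:200]=0; br[:,:130]=0; br[:,260:]=0; br[280:]=0
F2.M|=br
import sys
for r1 in (32,None):
  for cy1,cy2 in ((.36,-.1),(.36,.2),(.1,-.2)):
    def cost(p):
        a,ph=p[:2]; sh=[p[2],r1 or p[6],p[3],p[4],p[5]]
        return -iou(F1,a,cy1,-19.8,sh)-iou(F2,a+ph,cy2,-19.8,sh)
    b=[(.26,.5),(-.03,.03),(1.5,5),(38,46),(32.5,35.2),(35,37)]+([] if r1 else [(30,37)])
    rs=DE(cost,b,seed=2,maxiter=100,popsize=10,tol=1e-7); print(r1,cy1,cy2,round(rs.fun,3),rs.x.round(3))
    p=rs.x; sh=[p[2],r1 or p[6],p[3],p[4],p[5]]; o=[]
    for Fx,ph,cy in ((F1,0,cy1),(F2,p[1],cy2)):
        q=Fx.big[:,:,::-1].copy()
        for B,c in ((draw(Fx,p[0]+ph,cy,-19.8,sh),(0,255,0)),(Fx.M,(255,0,255))):
            cs,_=cv2.findContours(B.astype(np.uint8),0,2); cv2.drawContours(q,cs,-1,c,1)
        o.append(q[150:320,80:480])
    cv2.imwrite("pics/fit4_%s.png"%r1,cv2.resize(np.vstack(o),None,fx=1.7,fy=1.7))
E
python3 fit4.py
```

```text
32 0.36 -0.1 -1.688 [4.4800e-01 7.0000e-03 3.1580e+00 4.3438e+01 3.3293e+01 3.5003e+01]
32 0.36 0.2 -1.689 [4.4800e-01 2.0000e-03 3.1820e+00 4.3464e+01 3.3321e+01 3.5007e+01]
32 0.1 -0.2 -1.685 [4.5000e-01 6.0000e-03 3.1900e+00 4.3760e+01 3.3385e+01 3.5001e+01]
None 0.36 -0.1 -1.758 [4.2800e-01 1.1000e-02 3.4690e+00 4.4520e+01 3.3807e+01 3.5146e+01
 3.4141e+01]
None 0.36 0.2 -1.758 [4.2200e-01 5.0000e-03 3.4700e+00 4.4804e+01 3.3979e+01 3.5251e+01
 3.4376e+01]
None 0.1 -0.2 -1.758 [4.1900e-01 5.0000e-03 3.4160e+00 4.5591e+01 3.4227e+01 3.5516e+01
 3.5818e+01]
```

View pics/fit4_None.png

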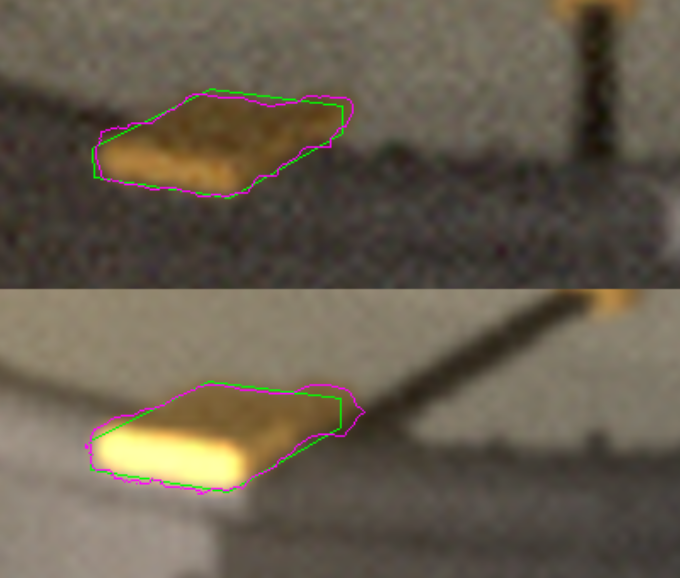

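```bash
sed '/^import sys/,$d' fit4.py > fit5.py
cat >> fit5.py <<'E'
def box(F,B,a,cy,cz,wi,wo,r1,r2,x0,x1):
    P=[(x,cy+r*np.sin(a)+t*np.cos(a),cz+r*np.cos(a)-t*np.sin(a)) for x in (x0,x1) for r,w in ((r1,wi),(r2,wo)) for t in (-w,w)]
    cv2.fillConvexPoly(B,cv2.convexHull(F.proj(P).astype(np.float32)).astype(np.int32),1)
def dr(F,a,cy,p):
    w,rb,r2,x0,x1,wi,wo,xa,xb=p; B=np.zeros(F.M.shape,np.uint8)
    box(F,B,a,cy,-19.8,w,w,rb,r2,x0,x1); box(F,B,a,cy,-19.8,wi,wo,32,rb,xa,xb); return B.astype(bool)
def io(F,*a):
    B=dr(F,*a); return float((B&F.M).sum())/max(1.,float((B|F.M).sum()))
for cy1,cy2 in ((.36,0.),(.2,-.1)):
  for seed in (1,2):
    cost=lambda p:-io(F1,p[0],cy1,p[2:])-io(F2,p[0]+p[1],cy2,p[2:])
    b=[(.26,.5),(-.02,.02),(1.5,5),(33,38),(40,46),(33,35.2),(35,36.5),(0,3),(0,4),(31,34.5),(32.5,36)]
    rs=DE(cost,b,seed=seed,maxiter=150,popsize=10,tol=1e-7); p=rs.x; print(cy1,cy2,round(rs.fun,3),p.round(3)); o=[]
    for Fx,ph,cy in ((F1,0,cy1),(F2,p[1],cy2)):
        q=Fx.big[:,:,::-1].copy()
        for B,c in ((dr(Fx,p[0]+ph,cy,p[2:]),(0,255,0)),(Fx.M,(255,0,255))):
            cs,_=cv2.findContours(B.astype(np.uint8),0,2); cv2.drawContours(q,cs,-1,c,1)
        o.append(q[150:320,80:480])
    cv2.imwrite("pics/fit5.png",cv2.resize(np.vstack(o),None,fx=1.7,fy=1.7))
E
python3 fit5.py
```

```text
0.36 0.0 -1.825 [4.0600e-01 8.0000e-03 3.2200e+00 3.7432e+01 4.5972e+01 3.4384e+01
 3.5945e+01 1.8020e+00 6.2000e-02 3.4469e+01 3.3011e+01]
0.36 0.0 -1.829 [4.0700e-01 5.0000e-03 3.2380e+00 3.7208e+01 4.5959e+01 3.4388e+01
 3.5802e+01 1.5640e+00 1.1100e-01 3.3009e+01 3.4563e+01]
0.2 -0.1 -1.83 [4.1100e-01 7.0000e-03 3.2670e+00 3.7191e+01 4.5848e+01 3.4328e+01
 3.5871e+01 1.7040e+00 2.7600e-01 3.3089e+01 3.4563e+01]
0.2 -0.1 -1.828 [4.1200e-01 7.0000e-03 3.2530e+00 3.7268e+01 4.5870e+01 3.4334e+01
 3.5803e+01 1.6460e+00 2.2700e-01 3.2932e+01 3.4583e+01]
```

View pics/fit5.png

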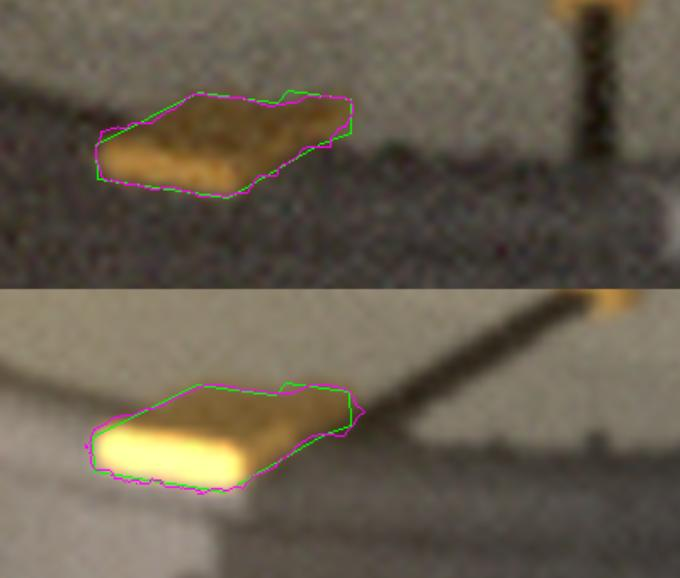

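The refined fit of the mark, checked against the depth, puts the index at about 0.407 to 0.411 rad. The pointer is at 0.393, so I tilt 0.018 more about the edge.

```bash
python3 tilt.py .6147 .0121 .0355 0.3926 0.411
```

```text
t 20.35 edge [0.6147 0.012  0.0354] yaw,tilt,roll [0.0576 0.3925 0.0006] F [-0.9  5.5  3.4] 0.024645155076518134
0.3926 [-0.0001, -0.0005, -0.0001] [0.0001, 0.0003, -0.0002]
0.411 [-0.0001, 0.0042, -0.0037] [0.0123, 0.0003, -0.0002]
```

Emit:
send_rows(
  xyz=[
    [0, 0.0025, -0.002],
    [0, 0.005, -0.0036],
    [0, 0.005, -0.0036],
    [0, 0.005, -0.0036],
    [0, 0.005, -0.0036],
    [0, 0.005, -0.0036],
    [0, 0.005, -0.0036],
    [0, 0.005, -0.0036],
    [0, 0.005, -0.0036],
    [0, 0.005, -0.0036],
  ],
  rot=[
    [0.006, 0, 0],
    [0.0123, 0, 0],
    [0.0123, 0, 0],
    [0.0123, 0, 0],
    [0.0123, 0, 0],
    [0.0123, 0, 0],
    [0.0123, 0, 0],
    [0.0123, 0, 0],
    [0.0123, 0, 0],
    [0.0123, 0, 0],
  ],
  gripper=[15, 15, 15, 15, 15, 15, 15, 15, 15, 15],
)

```text
time_s: 21.35
tool_pos: [0.6062, 0.0351, 0.1291]
ee_rot: [-2.731, 0.0, 0.057]
wrist_force: [-1.3, 4.2, 4.4]
grip_width: 0.025
```

```bash
python3 tilt.py .6147 .0121 .0355 0.411
python3 - <<'E'
from dial import *
ims=[get_image('wrist') for _ in range(4)]
im=dict(ims[0]); F=np.mean([i["frame"].astype(float) for i in ims],0); im["frame"]=np.clip(F*2.2,0,255).astype(np.uint8)
im["z_map"]=np.median([i["z_map"] for i in ims],0)
s=get_state(); save(im,'w16.png',(110,240,170,370),4); np.savez('/tmp/w16.npz',**im,p=s["tool_pos"],e=s["ee_rot"])
st=get_image("side"); save(st,'s16.png',(100,250,150,320),4)
E
sed -i 's#F2=Fr("/tmp/w15.npz"#F2=Fr("/tmp/w16.npz"#' fit3.py; sed -i 's/for seed in (1,2)/for seed in (1,)/' fit5.py; python3 fit5.py
python3 rect.py /tmp/w16.npz 0 pics/r16.png; python3 fit.py /tmp/w16.npz | grep 'ptr 32'
```

```text
t 21.35 edge [0.615  0.0111 0.0354] yaw,tilt,roll [5.690e-02 4.106e-01 1.000e-04] F [-1.3  4.2  4.4] 0.02499819245642641
0.411 [-0.001, -0.0032, 0.001] [0.0002, -0.0002, -0.0007]
0.36 0.0 -1.803 [4.2200e-01 8.0000e-03 3.2290e+00 3.6084e+01 4.4909e+01 3.3970e+01
 3.5435e+01 2.4480e+00 3.1370e+00 3.3632e+01 3.4382e+01]
0.2 -0.1 -1.824 [4.1200e-01 6.0000e-03 3.2120e+00 3.7551e+01 4.5829e+01 3.4317e+01
 3.5872e+01 1.7620e+00 4.3900e-01 3.3017e+01 3.4490e+01]
(582, 672, 3)
ptr 32 -0.6 0.43 55.7
ptr 32 -0.3 0.418 55.5
ptr 32 0 0.403 55.5
ptr 32 0.3 0.387 55.6
```

View pics/w16.png

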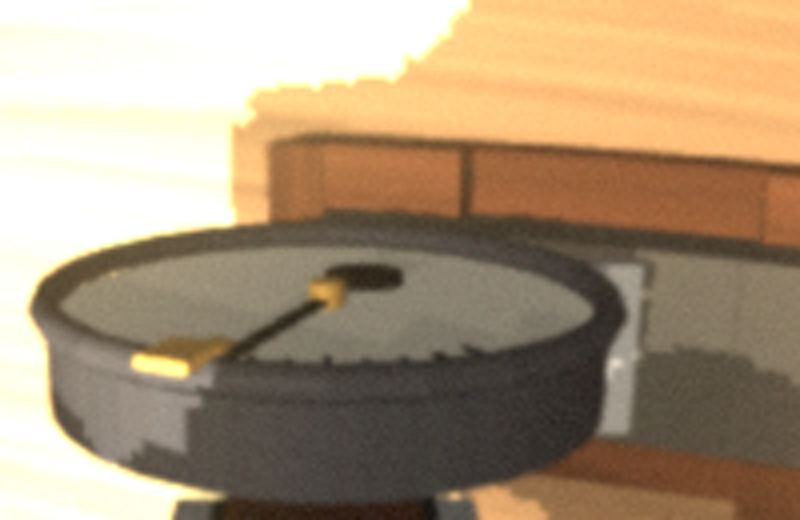

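View pics/s16.png

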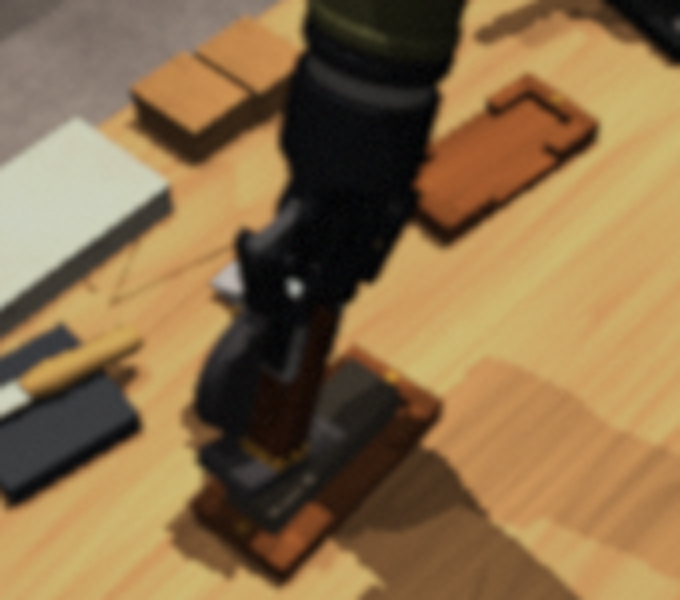

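The pointer now runs onto the mark (about (225,350) in the crop) and the edge rests fully on the stone under about 10 N. I make one last 0.006 rad trim, settle, and check.

Emit:
send_rows(
  xyz=[
    [0, 0.0015, -0.001],
    [0, 0.0015, -0.001],
    [0, 0.0015, -0.001],
    [0, 0.0015, -0.001],
    [0, 0.0015, -0.001],
    [0, 0.0015, -0.001],
    [0, 0.0015, -0.001],
    [0, 0.0015, -0.001],
    [0, 0.0015, -0.001],
    [0, 0.0015, -0.001],
  ],
  rot=[
    [0.004, 0, 0],
    [0.004, 0, 0],
    [0.004, 0, 0],
    [0.004, 0, 0],
    [0.004, 0, 0],
    [0.004, 0, 0],
    [0.004, 0, 0],
    [0.004, 0, 0],
    [0.004, 0, 0],
    [0.004, 0, 0],
  ],
  gripper=[15, 15, 15, 15, 15, 15, 15, 15, 15, 15],
)

```text
time_s: 22.6
tool_pos: [0.6063, 0.0345, 0.1292]
ee_rot: [-2.725, 0.0, 0.057]
wrist_force: [-1.6, 3.5, 6.4]
grip_width: 0.025
```

```bash
python3 tilt.py .6147 .0121 .0355 0.411
python3 - <<'E'
from h import *
im=get_image('wrist'); im["frame"]=np.clip(im["frame"]*1.0*2,0,255).astype(np.uint8); s=get_state(); np.savez('/tmp/w17.npz',**im,p=s["tool_pos"],e=s["ee_rot"])
save(im,'w17.png',(110,240,170,370),4)
comps(cloud(get_image("top")),.01,.05,300)
E
python3 fit.py /tmp/w17.npz | grep 'ptr 32'
```

```text
t 22.6 edge [0.615  0.0111 0.0354] yaw,tilt,roll [5.690e-02 4.168e-01 1.000e-04] F [-1.6  3.5  6.4] 0.02497219276693825
0.411 [-0.0009, -0.0046, 0.0021] [-0.0038, -0.0002, -0.0006]
[95. 94.] [890.5 441.1] [155.  100.8] 89.8 [0.0211 0.0452 0.0486]
[381. 108.] [ 849.8 -401.2] [233.4  89.1] 65.3 [0.0124 0.0268 0.0475]
[237.  95.] [890.1  21.3] [101.3 179.9] 0.0 [0.0252 0.0305 0.034 ]
[301.  94.] [ 891.6 -168.8] [113.3  74. ] 89.6 [0.0237 0.0352 0.0391]
[206. 135.] [768.3 110.9] [147.6  95.2] 80.5 [0.019  0.0234 0.0425]
[408. 152.] [ 721.5 -522.5] [149.6 162.4] 75.5 [0.0154 0.0221 0.0387]
[ 81. 167.] [699.8 512.7] [185.2 129.9] 78.5 [0.0147 0.0208 0.0375]
[ 56. 154.] [713.2 556.8] [80.4 69.4] 78.0 [0.0177 0.0219 0.0435]
[337. 157.] [ 702.8 -252.8] [155.9  75.3] 84.3 [0.011  0.0148 0.0246]
[234. 198.] [586.9  18.9] [ 26.7 152.5] 3.7 [0.011  0.0201 0.0368]
[ 72. 249.] [443.8 500.6] [269.9  52.9] 10.3 [0.011  0.0146 0.0316]
[154. 214.] [538.3 260.6] [38.1 95.7] 0.4 [0.0203 0.0238 0.0272]
[143. 247.] [440.6 288.3] [145.9  40.2] 86.7 [0.0193 0.0234 0.0273]
[219. 257.] [412.7  69.7] [58.8 56.9] 61.2 [0.0145 0.0215 0.0275]
[240. 375.] [83.2  2.2] [ 45.5 204. ] 0.3 [0.0102 0.0122 0.016 ]
ptr 32 -0.6 0.438 52.1
ptr 32 -0.3 0.422 52.1
ptr 32 0 0.41 52.2
ptr 32 0.3 0.395 52.6
```

View pics/w17.png

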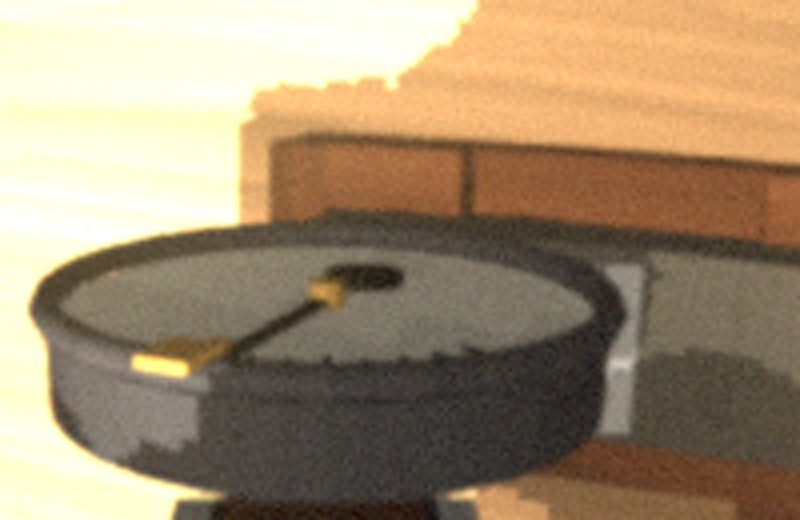

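The pointer meets the mark at about (228,350), vertical contact is about 12 N, and the bystanders seen in the last top view haven't moved. I hand the job in.

```bash
python3 -c "
from h import *
print(r.close_job())"
```

```text
the job is handed in; nothing more can be done
None
```

I seated the 120 mm oilstone in the nearer base and let go of it. I then gripped the honing holder, laid its knife on the stone and rocked it up on the edge. The job was handed in at about 23 s of the 61 s, still holding the holder with the pointer at the mark.

- **Stone:** the heights along its top matched a flat-seated stone, rising from 35.6 mm at the middle to 38 mm at the ends. It sits about 2.7 mm off the recess centre, inside the clearance.
- **Knife on the stone:** it lay flat first, then rocked about its edge. The edge is square to the stone to about 0.1°, lies wholly on it, and presses with roughly 12 N.
- **Pointer and index:** the holder's tilt was 0.417 rad, by the measured tool pose. My estimates of the index ranged from 0.40 to 0.42; the early tip estimates ran down to 0.37 and an early fit up to 0.45. The better-fitting model gave 0.406–0.422, or about 0.42 in the tool frame. I put the remaining mismatch at about ±0.015 rad, because the dial is visible only at a shallow angle.
- **Bystanders:** the other two stones, clamp_a, and the slate with its folder were unmoved in the last top view. clamp_b did not show up in that check; it was in place when I last saw it, before the holder was laid on the stone.

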